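# Change the tube-cutting station over to the next order

### The arm

A 6-joint arm with a two-finger parallel gripper is mounted at the origin on the work surface. World frame = base frame: x ahead of the robot, y to its left, z up, the work surface at z = 0. Lengths are in mm, angles in rad, forces in N, time in s.
With the tool pointing down it reaches from about 325 to 900 mm from the base axis. Payload 3.5 kg.
Tool frame: the origin (TCP) lies at the very end of the fingers, on their centre line; the grasp point (between the pads) lies 19 mm behind it; y points along the fingers, x is the direction in which the jaws open and shut, and the axes are right-handed (so a half turn about y gives the same grasp; the last joint's range is limited). The gripper opens to 85 mm and grips with 20 to 120 N. Pads are 22 mm wide; open, the fingers measure 114 mm over their backs; the gripper's body (76 mm by 85 mm) begins 54 mm behind the grasp point. The pads swing forward as they close: fully open they stand 13 mm farther back than shut.
Start: joints at [-1.4, 0.276, -0.026, 1.268, 0, 1.467], TCP at [168.983, -601.72, 231.313] pointing down, gripper open.
Joint ranges: [-3.12, 3.12], [-0.85, 1.88], [-1.08, 1.24], [-1.95, 2.15], [-1.57, 1.53], [-3.14, 3.14]. Speed limits (rad/s): [2.57, 2.57, 3.14, 3.14, 3.14, 3.14].

### API

Orientations are given as a unit quaternion [x, y, z, w].
In Python, from station import ctrl, read_camera gives the robot as it stands.
- The arm moves only by the tool servo_tool, never from a script. Its argument "deltas" is a list of rows, each an object of numbers: "x", "y", "z": the shift along the tool's x, y, z in mm; "rx", "ry", "rz": the turn, a rotation vector about the tool's x, y, z in rad. A call has 1 to 10 rows; each row shifts and turns the commanded pose from where the row before left it, along the tool's axes as they then stand; what a row does not reach is not made up. A row lasts 1/8 s, in which the tool goes at most 62.5 mm and 10.7 degrees, less where a joint would pass 70% of its speed; a pose out of reach is approached as far as the arm can. A call is refused whole if a number of a shift passes 62.5 or a number of a turn 0.188, either way. A call with a gripper value outside its range is refused whole. "gripper" is the opening, from 0 (shut) to 1 (fully open), set as the call begins (left out, the last holds). The fingers move at their own pace and stop on an object; "squeeze" is the grip in N (left out, the last holds). Time passes only in rows, so rows that do not move let the fingers close. It gives the time, the measured TCP pose, the force and the opening at its end, in the units of the state.
- ctrl.get_state(): the state, without advancing time (a new reading comes with each control period).
- read_camera(name): name is "scene" or "top"; returns a dict with "img" (384x512x3 uint8, red, green, blue), "depth" (384x512 float32, mm along the optical axis (not along the pixel's ray), 0 where there is no reading), "intrinsics" (3x3 intrinsics, pixels), "rvec" (rotation vector, rad) and "tvec" (3), from world to camera coordinates, as OpenCV has them. Camera axes: x right, y down, z forward; pixel columns grow to the right and rows downward; lengths in mm; the calibration is good to about 2 mm. A picture is of the moment at which its call begins.
- ctrl.finish_job(): hands the job in, once; it reports no verdict.
The state is a dict: "time_s": time; "joints": joint angles; "dq": joint speeds; "joint_efforts": joint torques, N m; "tcp_pos": TCP position; "orientation": TCP orientation; "force": force on the tool from outside, world axes, zero at the start; "torque": the same for the moment, N m; "finger_gap": finger opening in mm.
Only numpy, scipy, OpenCV 4.12 (cv2) and the standard library are available. Lean on these libraries where they do the work, as an engineer would, in place of code of your own. Each camera call takes 0.05 s, during which the arm holds its last target. There are 200 camera calls.

### The job

Change this tube-cutting station over to the next order. Hook a fingertip behind the far lip of the blue crate and drag it, flat on the bench, into its taped bay; throw the clamp open and lay all the finished 120 mm lengths, the one under the clamp and those about the bench, flat in the crate, but none of the short offcuts. Turn the length counter's knob back to its zero stop, lay the long uncut tube on the two rests, snug against the fence and under the clamp, and lock the clamp down on it; do not knock the other tools about.

Things in the scene. Friction and masses are not known exactly. Their poses are not given: they have to be found in the camera images.
- crate: Shallow blue open stacking crate, outside 170 (x) by 270 (y) by 55 mm high, walls and floor 4 mm, about 0.6 kg; the other three walls have a rim 9 mm wide and 8 mm deep round the top. Origin: centre of its underside; +x points away from the robot, to the far wall. It starts beyond its bay and slides on the bench.
- crate_lip: The crate's far lip, part of the crate: a flange 11 mm wide and 288 mm long along the top of the far wall, its outer edge turned down 16 mm. Origin: outer face of the far wall at rim height, mid-length (crate x = 85, z = 55 mm); the lip's outer face is 11 mm farther along +x.
- bay: The crate's bay on the bench: four black tape corners, flat, round an area about 250 (x) by 350 (y) mm. Origin: its middle; the crate's x lies along the bay's x when it stands square.
- station: Fixed cutting station, 8 mm base plate, x -35 to 165, y -120 to 150 mm; +x away from the robot, +y left. Origin on the bench. Rests for a tube along y: tops at z 20 mm, y = -45 and 45 mm, 20 mm wide, rear lugs (the fence) to z 34 mm; open between. Behind: saw guide at y -105, x 28 to 40, 78 mm high; clamp at y 0, x 63 to 153; counter box x 40 to 116, y 77 to 147, 58 mm high.
- fence (a point): Point on the fence's front face (station x = 14 mm), level with the tops of the rests (20 mm above the bench), midway between the rests and right before the clamp; axes as the station's. A tube snug at the fence has its axis at x = -12, z = 12 mm here.
- clamp_handle (a joint): Angle of the toggle clamp's red handle: 0 = locked over centre, leaning 0.4 rad to the front; thrown back (station +x) to its stop at 1.2 = open. Axis along station y at station x 110, z 57 mm; grip 18 mm thick, 22 wide, its end 125 mm out. The arm, 98 mm long, swings up from level to upright before it. Stays where left; about 5 N at the end throws it, stiffest in the 0.2 rad next to locked.
- handle_end: End face of the clamp's red handle, 125 mm from its axis. Origin: middle of the end face; its z axis points out along the handle. 172 mm above the bench when locked, about 144 mm when open.
- clamp_pad: The clamp's rubber pad, 18 mm across, on a sprung spindle at the end of its arm. Origin: middle of the pad's lower face. Locked on a tube lying on the rests it stands 44 mm above the bench at station x = 0, y = 0 and presses with about 12 N. With the clamp open it stands at station x = 92 mm, about 152 mm high, facing the robot.
- counter_knob (a joint): Angle of the counter's reset knob from its zero stop: 0 = at the stop, pointer towards the robot at the long zero mark and steel pin; larger values are clockwise seen from above, so it is turned back anticlockwise. Starts between 1.2 and 4.2. Turns stiffly at 0.04 N m and stays where it is left.
- knob_grip (a point): Point on the upright axis of the counter's round black knob (34 mm across, 22 mm high), at the height to grip, 74 mm above the bench; the knob's top is at 84 mm. Its axes turn with the knob; the white line on top and the red pointer point along -x.
- cut0: Finished length clamped in the station: square plastic tube, 24 x 24 mm in section; origin at its very middle, x along its length; 120 mm long, 50 g.
- cut1: Finished length on the bench (it may be absent): square plastic tube, 24 x 24 mm in section; origin at its very middle, x along its length; 120 mm long, 50 g.
- cut2: Finished length on the bench (it may be absent): square plastic tube, 24 x 24 mm in section; origin at its very middle, x along its length; 120 mm long, 50 g.
- cut3: Finished length on the bench (it may be absent): square plastic tube, 24 x 24 mm in section; origin at its very middle, x along its length; 120 mm long, 50 g.
- blank: The long uncut tube: square plastic tube, 24 x 24 mm in section; origin at its very middle, x along its length; 200 mm long, 80 g. It starts on the bench, right of the crate.
- offcut0: Short offcut of the same tube, 35 mm long; waste, not wanted in the crate. Origin at its middle.
- offcut1: Short offcut of the same tube, 45 mm long; waste. Origin at its middle.
- offcut2: Short offcut of the same tube, 30 mm long; waste. Origin at its middle.
- glue: White glue bottle, 54 mm across, 150 mm high, standing at the back; leave it. Origin: centre of its underside.
- tape_roll: Roll of tape, 90 mm across, 40 mm high, lying flat at the back; leave it. Origin: centre of its underside.
- screwdriver: Screwdriver lying at the back left; leave it.
- knife: Orange utility knife, 150 mm long, lying at the right; leave it.
- tape_measure: Yellow tape measure, 65 x 32 x 62 mm, standing at the left; leave it.
Mind the look-alikes: they are no part of the job. What is shaped like the cut0 but white is not meant.

How it is judged:
By the outcome, as a careful person would: the job done as asked, in the order asked, and still so for the second after the job is handed in, with the robot touching nothing.
Of cut1, cut2, cut3 only 1 to 3 are there at a start; the rules pass over those that are not, and their reading is None.
At some moment in a run one of cut1, cut2, cut3, blank may be knocked a few centimetres aside while the robot is not near it.
Once in a run the grip may slacken for a moment while it holds something.
It also fails if it takes over 210 s, if anything falls off the work surface, if the arm or the gripper's body presses on something with over 40 N, if the wrist force passes 120 N, or if a joint passes its speed limit or range.

## Working session

There is one attempt and no reset: what is moved stays moved. The work goes in short steps, Python scripts to look and compute and a tool call to move; the robot and the scene stay as the last step left them, time stands still between calls to the robot, and variables do not carry over. Pictures are saved under pics/ and viewed, about 12 in all and at most 16, crops included, and the job is handed in when it is done.

Besides the shell and the picture viewer there is one more tool, called as name([rows], argument=value, ...), one row to a line, values as JSON. servo_tool: Moves the arm, as the interface text tells. Its arguments: {"type":"object","properties":{"deltas":{"type":"array"},"gripper":{"type":"number"},"squeeze":{"type":"number"}},"required":["deltas"]}

```bash
ls; mkdir -p pics
cat > h.py <<'E'
import numpy as np, cv2, sys
from scipy.spatial.transform import Rotation as R
from station import ctrl, read_camera
def cam(n):
    c=read_camera(n); c['R']=cv2.Rodrigues(np.array(c['rvec'],float))[0]; c['t']=np.array(c['tvec'],float).ravel(); c['K']=np.array(c['intrinsics'],float); return c
def cast(c,u,v,z):
    d=c['R'].T@np.linalg.inv(c['K'])@np.array([u,v,1.]); o=-c['R'].T@c['t']; return o+d*(z-o[2])/d[2]
def proj(c,p):
    q=c['K']@(c['R']@np.array(p,float)+c['t']); return q[:2]/q[2]
def cloud(c):
    h,w=c['depth'].shape; v,u=np.mgrid[:h,:w]; d=c['depth'].astype(float)
    p=np.stack([u,v,np.ones_like(u)],-1)@np.linalg.inv(c['K']).T*d[...,None]
    P=(p-c['t'])@c['R']; P[d==0]=np.nan; return P
def save(c,n,crop=None,s=1):
    im=c['img'][...,::-1]
    if crop: x0,y0,x1,y1=crop; im=im[y0:y1,x0:x1]
    cv2.imwrite('pics/'+n,cv2.resize(im,None,fx=s,fy=s,interpolation=cv2.INTER_CUBIC))
def st():
    s=ctrl.get_state(); Rm=R.from_quat(s['orientation']).as_matrix()
    print(round(s['time_s'],2),np.round(s['tcp_pos'],1),'gap',np.round(s['finger_gap'],1),'F',np.round(s['force'],1)); print(np.round(Rm,3).tolist()); print(np.round(s['joints'],3)); return s,Rm
E
python3 - <<'E'
from h import *
st()
for n in('top','scene'):
    c=cam(n); save(c,n+'0.png',s=1.5); print(n,-c['R'].T@c['t'],c['R'].round(2).tolist(),c['K'].round(0).tolist())
    np.savez(n+'0.npz',**{k:c[k] for k in('img','depth','R','t','K')})
E
```

```text
pics
0.0 [ 168.8 -601.   230.2] gap 85.6 F [0.4 0.1 0.9]
[[0.27, -0.0, 0.963], [-0.963, 0.002, 0.27], [-0.002, -1.0, 0.0]]
[-1.4    0.277 -0.028  1.268  0.     1.467]
top [ 496.70469245   46.92534204 1220.12752963] [[-0.03, -1.0, -0.01], [-1.0, 0.03, -0.08], [0.08, 0.01, -1.0]] [[393.0, 0.0, 256.0], [0.0, 393.0, 194.0], [0.0, 0.0, 1.0]]
scene [1384.25140408  -96.85714036 1432.26378373] [[0.18, 0.98, 0.01], [0.83, -0.14, -0.54], [-0.53, 0.1, -0.84]] [[438.0, 0.0, 254.0], [0.0, 438.0, 198.0], [0.0, 0.0, 1.0]]
```

View pics/top0.png

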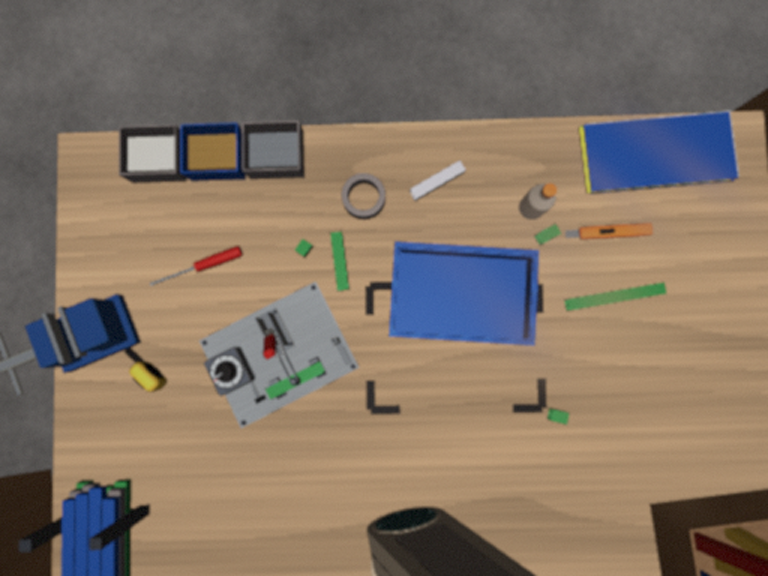

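View pics/scene0.png

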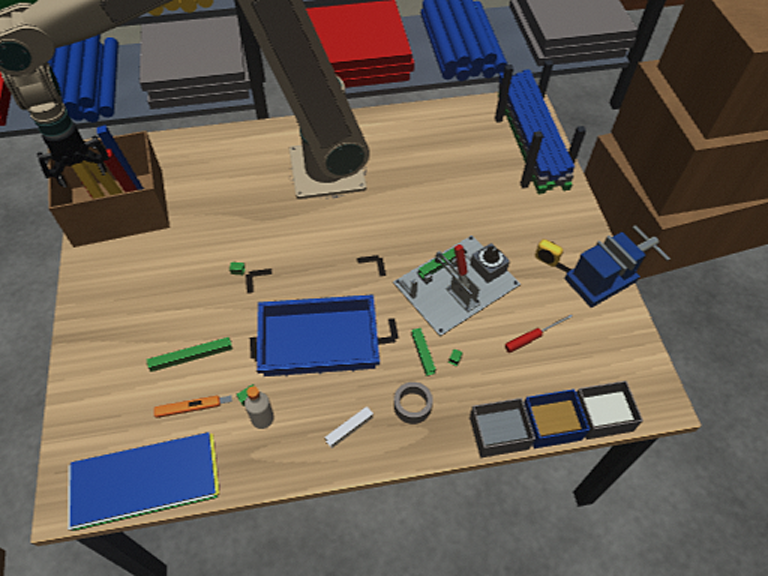

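```bash
cat > m.py <<'E'
from h import *
def greens(c,zs=None):
    hsv=cv2.cvtColor(c['img'],cv2.COLOR_RGB2HSV); m=cv2.inRange(hsv,(45,90,50),(80,255,255))
    P=cloud(c); n,l,s,ce=cv2.connectedComponentsWithStats(m)
    for i in range(1,n):
        if s[i,4]<25: continue
        pts=P[l==i]; zt=np.nanpercentile(pts[:,2],80); 
        cn=np.concatenate(cv2.findContours((l==i).astype(np.uint8),0,2)[0]); r=cv2.minAreaRect(cn)
        b=np.array([cast(c,u,v,24 if zt<32 else zt)[:2] for u,v in cv2.boxPoints(r)])
        e=b[1]-b[0],b[2]-b[1]; e=max(e,key=lambda a:np.hypot(*a))
        print('px',ce[i].round(0),'ctr',b.mean(0).round(1),'ztop',zt.round(1),'size',np.round([np.hypot(*(b[1]-b[0])),np.hypot(*(b[2]-b[1]))],0),'yaw',round(np.arctan2(e[1],e[0]),3))
E
python3 - <<'E'
from m import *
for n in('top','scene'):
    c=dict(np.load(n+'0.npz')); print(n); greens(c)
    P=cloud(c); hsv=cv2.cvtColor(c['img'],cv2.COLOR_RGB2HSV)
    # crate
    m=cv2.inRange(hsv,(105,120,60),(125,255,255)); k,l,s,ce=cv2.connectedComponentsWithStats(m)
    for i in range(1,k):
        if s[i,4]>2000:
            q=P[l==i]; g=q[np.abs(q[:,2]-55)<4]; print('blue',s[i],ce[i].round(),len(g))
            if len(g)>100: 
                r=cv2.minAreaRect(g[:,:2].astype(np.float32)); print(r, np.nanmedian(g[:,2])); print(cv2.boxPoints(r).round(1).tolist())
    # black tape
    m=(c['img'].max(-1)<60)&(np.abs(P[...,2])<8); k,l,s,ce=cv2.connectedComponentsWithStats(m.astype(np.uint8))
    for i in range(1,k):
        if s[i,4]>40: print('tape',s[i],np.nanmin(P[l==i][:,:2],0).round(),np.nanmax(P[l==i][:,:2],0).round())
c=dict(np.load('top0.npz'));P=cloud(c);hsv=cv2.cvtColor(c['img'],cv2.COLOR_RGB2HSV)
m=cv2.inRange(hsv,(0,0,80),(179,60,255));m=(m>0)&(P[...,2]<20)&(P[...,2]>3)
k,l,s,ce=cv2.connectedComponentsWithStats(m.astype(np.uint8));i=1+np.argmax(s[1:,4]);print(s[i],ce[i])
hull=np.concatenate(cv2.findContours((l==i).astype(np.uint8),0,2)[0])
b=np.array([cast(c,u,v,8)[:2] for u,v in hull[:,0]],np.float32);r=cv2.minAreaRect(b);print(r,cv2.boxPoints(r).round(1).tolist())
save(c,'st.png',(125,180,245,290),5)
E
```

```text
top
px [365. 156.] ctr [ 696.5 -277. ] ztop 24.2 size [44. 18.] yaw -1.135
px [226. 174.] ctr [653.6 149.6] ztop 24.6 size [ 24. 119.] yaw -3.041
px [202. 165.] ctr [683.6 223.3] ztop 24.1 size [28. 25.] yaw -0.661
px [411. 197.] ctr [ 565.7 -406.7] ztop 24.7 size [204.  21.] yaw -1.431
px [207. 248.] ctr [429.8 210.7] ztop 44.6 size [50. 24.] yaw -1.136
px [186. 259.] ctr [401.1 272. ] ztop 44.5 size [50. 24.] yaw -1.08
px [372. 277.] ctr [ 329.7 -279.5] ztop 23.8 size [22. 39.] yaw -1.841
px [ 79. 323.] ctr [224. 588.] ztop 59.5 size [40. 15.] yaw -1.446
blue [ 390   75  101   52 4091] [440. 100.] 0
blue [ 260  162   99   66 5700] [308. 195.] 924
((579.12109375, -97.43046569824219), (285.6448059082031, 184.66455078125), 85.06253814697266) 53.98347086417915
[[474.79998779296875, -231.8000030517578], [658.7999877929688, -247.6999969482422], [683.4000244140625, 36.900001525878906], [499.3999938964844, 52.79999923706055]]
tape [245 189  15  20  89] [548.  50.] [607.  95.]
tape [245 255  21  20 107] [344.  39.] [403. 100.]
tape [343 260  20  14  95] [ 340. -259.] [ 379. -199.]
scene
px 
[... 840 characters left out ...]
0517578], [688.5999755859375, 34.20000076293945], [498.70001220703125, 52.099998474121094]]
blue [  47  288   96   63 3939] [ 93. 319.] 0
tape [444  30  68  52 234] [-377. 1228.] [   2. 1420.]
tape [238 170  19  14  80] [338.  36.] [409. 101.]
tape [164 179  17  16  84] [ 334. -264.] [ 403. -198.]
tape [252 213  13  16  81] [543.  49.] [609.  97.]
tape [167 225   4  16  52] [ 537. -266.] [ 607. -253.]
[ 133  188  106   98 3951] [188.75120223 233.95469501]
((467.4862060546875, 281.18695068359375), (200.94549560546875, 270.7360534667969), 25.51788330078125) [[318.5, 360.1000061035156], [435.1000061035156, 115.69999694824219], [616.5, 202.3000030517578], [499.79998779296875, 446.6000061035156]]
```

View pics/st.png

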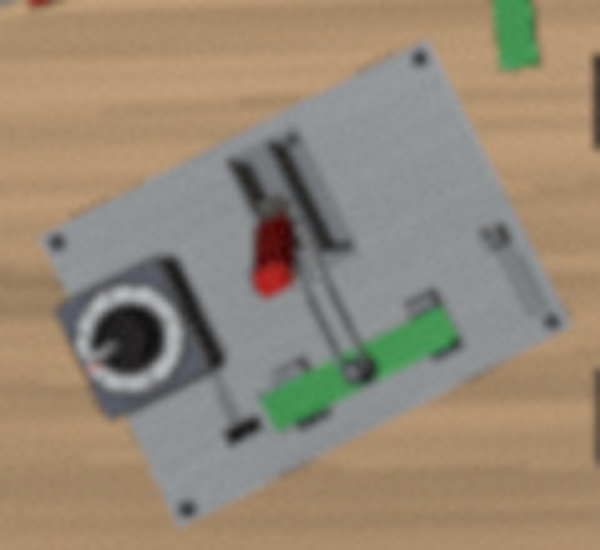

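```bash
cat >> h.py <<'E'
def yawof(Rm): return np.arctan2(Rm[1,0],Rm[0,0])
def plan(wps,step=50,rs=0.18,p=None,ya=None):
    """wps: (x,y,z,yaw or None[,step]); prints rows x,y,z,ry, tool down"""
    if p is None:
        s,Rm=st(); p=np.array(s['tcp_pos'],float); ya=yawof(Rm); print('tilt',np.round(Rm[:,1],3))
    for w in wps:
        T=np.array(w[:3],float); Y=ya if w[3] is None else w[3]; sp=w[4] if len(w)>4 else step
        d=(Y-ya+np.pi)%(2*np.pi)-np.pi if len(w)<6 else w[5]
        n=max(1,int(np.ceil(max(np.linalg.norm(T-p)/sp,abs(d)/rs)-1e-6))); rows=[]; end=ya+d
        for i in range(n):
            k=n-i; dl=(T-p)/k; c,s_=np.cos(ya),np.sin(ya)
            tx=np.array([c,s_,0]);tz=np.cross(tx,[0,0,-1.])
            L=np.round([dl@tx,-dl[2],dl@tz]); r=round(-(end-ya)/k,2)
            p=p+L[0]*tx+L[1]*np.array([0,0,-1.])+L[2]*tz; ya-=r
            rows.append('{'+','.join(f'"{a}":{v:g}' for a,v in zip(('x','y','z','ry'),(*L,r)) if v)+'}')
        print('->',p.round(1),round(ya,3),n); [print(','.join(rows[i:i+10])) for i in range(0,n,10)]
    return p,ya
def S(x,y,z=0):
    o=np.array([415.3,239.7]); a=0.4453; return [o[0]+x*np.cos(a)-y*np.sin(a),o[1]+x*np.sin(a)+y*np.cos(a),z]
E
python3 - <<'E'
from m import *
c=dict(np.load('top0.npz'));s=dict(np.load('scene0.npz'))
for nm,p in dict(hend=S(61.3,0,172),pad=S(0,0,50),knob=S(78,112,84),box=S(78,112,58)).items(): print(nm,proj(c,p).round(1),((proj(c,p)-[125,180])*5).round(),proj(s,p).round(1))
P=cloud(c); a=P[262:271,166:180]; print('flag z',np.round(a[...,2]).astype(int).tolist())
# station-frame location of flag px
for z in(15,30,44): 
    w=cast(c,173,266.4,z)[:2]-S(0,0)[:2]; print(z,(w@[[np.cos(.4453),-np.sin(.4453)],[np.sin(.4453),np.cos(.4453)]]).round(1))
# knob pointer: red
hsv=cv2.cvtColor(c['img'],cv2.COLOR_RGB2HSV); sub=np.s_[230:265,130:172]
im=c['img'][sub].astype(int); m=(im[...,0]-im[...,1]>30)&(im[...,0]-im[...,2]>30); v,u=np.nonzero(m); print(u+130,v+230)
if len(u): 
    w=cast(c,u.mean()+130,v.mean()+230,70)[:2]; k=np.array(S(78,112)[:2]); print('pointer',w-k,'angle',(0.4453+np.pi-np.arctan2(*(w-k)[::-1])))
plan([(706,-109,230,1.485)])
plan([(706,-109,18,None)],p=np.array([706,-109,230.]),ya=1.485)
E
```

```text
hend [178.9 236.2] [269. 281.] [305.4 163.4]
pad [196.6 253.5] [358. 367.] [292.1 172.2]
knob [147.9 247.9] [114. 339.] [328.3 166.8]
box [150.4 247.3] [127. 337.] [327.2 170.8]
flag z [[5, 6, 10, 4, 12, 12, 2, 11, 8, 5, 3, 44, 43, 42], [4, 9, 10, 8, 15, 14, 14, 4, 7, 8, 4, 5, 43, 42], [10, 5, 9, 9, 7, 13, 16, 11, 14, 15, 6, 4, 43, 41], [1, 3, 10, 9, 11, 14, 17, 17, 14, 15, 10, 7, 6, 45], [5, 8, 8, 6, 15, 14, 21, 17, 20, 14, 12, 8, 7, 44], [4, 5, 4, 8, 19, 17, 17, 17, 18, 4, 10, 7, 3, 6], [10, 6, 10, 7, 14, 18, 20, 5, 13, 5, 9, 9, 8, 8], [4, 7, 6, 4, 4, 8, 8, 5, 4, 6, 5, 6, 10, 6], [7, 6, -9223372036854775808, 7, 5, 7, 11, 6, 8, 9, 8, 3, 9, 6]]
15 [-1.8 87.7]
30 [-1.9 84. ]
44 [-2.  80.5]
[130 135 130 132 135 136 131 136 130 132 134 135 138 130 135 130 131 137
 138 136 138 130 137 140 142 143 144] [246 246 247 249 249 249 250 250 251 251 251 251 251 252 252 253 253 253
 253 254 255 262 264 264 264 264 264]
pointer [-16.36889407  41.76861539] angle 1.6425968486762268
0.1 [ 168.9 -601.   230.3] gap 85.3 F [-0.1 -0.  -0.4]
[[0.27, -0.0, 0.963], [-0.963, 0.002, 0.27], [-0.002, -1.0, 0.0]]
[-1.4    0.277 -0.028  1.268  0.     1.467]
tilt [-0.     0.002 -1.   ]
-> [ 705.7 -108.8  230.3] 1.483 16
{"x":-21,"z":41,"ry":-0.17},{"x":-13,"z":43,"ry":-0.17},{"x":-6,"z":45,"ry":-0.17},{"x":2,"z":45,"ry":-0.17},{"x":10,"z":45,"ry":-0.18},{"x":17,"z":42,"ry":-0.17},{"x":24,"z":39,"ry":-0.18},{"x":31,"z":34,"ry":-0.17},{"x":36,"z":28,"ry":-0.18},{"x":40,"z":21,"ry":-0.17}
{"x":43,"z":14,"ry":-0.18},{"x":45,"z":6,"ry":-0.17},{"x":46,"z":-2,"ry":-0.18},{"x":44,"z":-10,"ry":-0.17},{"x":42,"z":-18,"ry":-0.18},{"x":38,"z":-25,"ry":-0.17}
-> [ 706. -109.   18.] 1.485 5
{"y":42},{"y":42},{"y":43},{"y":42},{"y":43}<stdin>:4: RuntimeWarning: invalid value encountered in cast
```

servo_tool([
  {"x":-21,"z":41,"ry":-0.17},
  {"x":-13,"z":43,"ry":-0.17},
  {"x":-6,"z":45,"ry":-0.17},
  {"x":2,"z":45,"ry":-0.17},
  {"x":10,"z":45,"ry":-0.18},
  {"x":17,"z":42,"ry":-0.17},
  {"x":24,"z":39,"ry":-0.18},
  {"x":31,"z":34,"ry":-0.17},
  {"x":36,"z":28,"ry":-0.18},
  {"x":40,"z":21,"ry":-0.17},
], gripper=0.5)

```text
validation failed for argument at $.de...
```

servo_tool([
  {"x":43,"z":14,"ry":-0.18},
  {"x":45,"z":6,"ry":-0.17},
  {"x":46,"z":-2,"ry":-0.18},
  {"x":44,"z":-10,"ry":-0.17},
  {"x":42,"z":-18,"ry":-0.18},
  {"x":38,"z":-25,"ry":-0.17},
  {},
  {},
])

```text
validation failed for argument at $.de...
```

Run:
```python
from h import *
plan([(706,-109,230,1.485,20),(706,-109,18,None)])
```

```text
0.1 [ 168.9 -601.   230.3] gap 85.3 F [-0.1 -0.  -0.4]
[[0.27, -0.0, 0.963], [-0.963, 0.002, 0.27], [-0.002, -1.0, 0.0]]
[-1.4    0.277 -0.028  1.268  0.     1.467]
tilt [-0.     0.002 -1.   ]
-> [ 705.7 -108.8  230.3] 1.483 37
{"x":-9,"z":18,"ry":-0.08},{"x":-7,"z":18,"ry":-0.08},{"x":-6,"z":19,"ry":-0.07},{"x":-5,"z":19,"ry":-0.08},{"x":-3,"z":19,"ry":-0.07},{"x":-2,"z":20,"ry":-0.08},{"z":20,"ry":-0.07},{"x":1,"z":20,"ry":-0.08},{"x":3,"z":19,"ry":-0.07},{"x":4,"z":19,"ry":-0.08}
{"x":6,"z":19,"ry":-0.07},{"x":7,"z":18,"ry":-0.08},{"x":8,"z":18,"ry":-0.07},{"x":10,"z":17,"ry":-0.08},{"x":11,"z":16,"ry":-0.07},{"x":12,"z":16,"ry":-0.08},{"x":13,"z":15,"ry":-0.07},{"x":14,"z":14,"ry":-0.08},{"x":15,"z":12,"ry":-0.07},{"x":16,"z":11,"ry":-0.08}
{"x":17,"z":10,"ry":-0.07},{"x":18,"z":9,"ry":-0.08},{"x":18,"z":7,"ry":-0.07},{"x":19,"z":6,"ry":-0.08},{"x":19,"z":4,"ry":-0.07},{"x":19,"z":3,"ry":-0.08},{"x":20,"z":2,"ry":-0.07},{"x":20,"ry":-0.08},{"x":20,"z":-1,"ry":-0.07},{"x":19,"z":-3,"ry":-0.08}
{"x":19,"z":-4,"ry":-0.07},{"x":19,"z":-6,"ry":-0.08},{"x":18,"z":-7,"ry":-0.07},{"x":18,"z":-9,"ry":-0.08},{"x":17,"z":-10,"ry":-0.07},{"x":16,"z":-11,"ry":-0.08},{"x":16,"z":-12,"ry":-0.07}
-> [ 705.7 -108.8   18.3] 1.483 5
{"y":42},{"y":43},{"y":42},{"y":43},{"y":42}
```

servo_tool([
  {"x":-21,"y":0,"z":41,"rx":0,"ry":-0.17,"rz":0},
  {"x":-13,"y":0,"z":43,"rx":0,"ry":-0.17,"rz":0},
  {"x":-6,"y":0,"z":45,"rx":0,"ry":-0.17,"rz":0},
  {"x":2,"y":0,"z":45,"rx":0,"ry":-0.17,"rz":0},
  {"x":10,"y":0,"z":45,"rx":0,"ry":-0.18,"rz":0},
  {"x":17,"y":0,"z":42,"rx":0,"ry":-0.17,"rz":0},
  {"x":24,"y":0,"z":39,"rx":0,"ry":-0.18,"rz":0},
  {"x":31,"y":0,"z":34,"rx":0,"ry":-0.17,"rz":0},
  {"x":36,"y":0,"z":28,"rx":0,"ry":-0.18,"rz":0},
  {"x":40,"y":0,"z":21,"rx":0,"ry":-0.17,"rz":0},
], gripper=0.5)

```text
time_s: 1.35
tcp_pos: [504.7, -291.9, 230.8]
orientation: [-0.69, -0.154, 0.154, 0.69]
force: [0.9, -0.5, -0.6]
finger_gap: 43.0
```

```bash
sed -i "s/rows.append.*/rows.append('{'+','.join(f'\"{a}\":{v:g}' for a,v in zip(('x','y','z','rx','ry','rz'),(*(L+0.),0,r+0.,0)))+'}')/" h.py
python3 - <<'E'
from h import *
plan([(706,-109,230,1.485),(706,-109,18,None)])
E
```

```text
1.35 [ 504.7 -291.9  230.8] gap 43.0 F [ 0.9 -0.5 -0.6]
[[0.905, -0.001, -0.425], [0.425, 0.001, 0.905], [-0.0, -1.0, 0.001]]
[-0.635  0.203 -0.121  1.248 -0.     0.497]
tilt [-0.001  0.001 -1.   ]
-> [ 706.4 -108.6  229.8] 1.489 6
{"x":43,"y":0,"z":13,"rx":0,"ry":-0.17,"rz":0},{"x":45,"y":0,"z":6,"rx":0,"ry":-0.18,"rz":0},{"x":45,"y":0,"z":-2,"rx":0,"ry":-0.17,"rz":0},{"x":44,"y":0,"z":-10,"rx":0,"ry":-0.18,"rz":0},{"x":42,"y":0,"z":-18,"rx":0,"ry":-0.17,"rz":0},{"x":39,"y":1,"z":-25,"rx":0,"ry":-0.18,"rz":0}
-> [ 706.4 -108.6   17.8] 1.489 5
{"x":0,"y":42,"z":0,"rx":0,"ry":0,"rz":0},{"x":0,"y":42,"z":0,"rx":0,"ry":0,"rz":0},{"x":0,"y":43,"z":0,"rx":0,"ry":0,"rz":0},{"x":0,"y":42,"z":0,"rx":0,"ry":0,"rz":0},{"x":0,"y":43,"z":0,"rx":0,"ry":0,"rz":0}
```

servo_tool([
  {"x":43,"y":0,"z":13,"rx":0,"ry":-0.17,"rz":0},
  {"x":45,"y":0,"z":6,"rx":0,"ry":-0.18,"rz":0},
  {"x":45,"y":0,"z":-2,"rx":0,"ry":-0.17,"rz":0},
  {"x":44,"y":0,"z":-10,"rx":0,"ry":-0.18,"rz":0},
  {"x":42,"y":0,"z":-18,"rx":0,"ry":-0.17,"rz":0},
  {"x":39,"y":1,"z":-27,"rx":0,"ry":-0.18,"rz":0},
  {"x":0,"y":42,"z":0,"rx":0,"ry":0,"rz":0},
  {"x":0,"y":42,"z":0,"rx":0,"ry":0,"rz":0},
  {"x":0,"y":40,"z":0,"rx":0,"ry":0,"rz":0},
  {"x":0,"y":0,"z":0,"rx":0,"ry":0,"rz":0},
])

```text
time_s: 2.6
tcp_pos: [704.6, -110.6, 101.1]
orientation: [-0.518, -0.476, 0.48, 0.525]
force: [-0.6, -0.4, -0.5]
finger_gap: 42.7
```

Run:
```python
from h import *
plan([(708,-109,18,1.485)])
c=cam('scene'); save(c,'s1.png',(130,130,330,290),3.5)
```

```text
2.6 [ 704.6 -110.6  101.1] gap 42.7 F [-0.6 -0.4 -0.5]
[[0.088, -0.01, -0.996], [0.996, 0.003, 0.088], [0.002, -1.0, 0.01]]
[-0.246  0.519  0.044  1.106 -0.    -0.159]
tilt [-0.01   0.003 -1.   ]
-> [ 707.7 -108.9   18.1] 1.483 2
{"x":1,"y":42,"z":-2,"rx":0,"ry":0,"rz":0},{"x":1,"y":41,"z":-1,"rx":0,"ry":0,"rz":0}
```

View pics/s1.png

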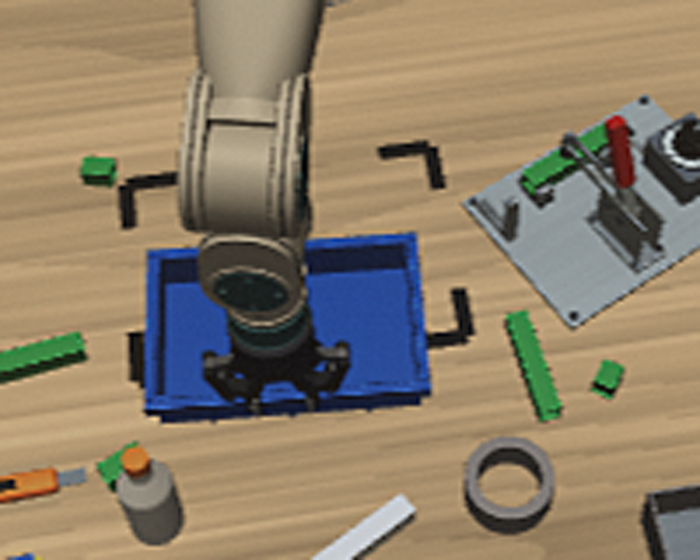

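servo_tool([
  {"x":2,"y":0,"z":-5,"rx":0,"ry":0,"rz":0},
  {"x":0,"y":20,"z":0,"rx":0,"ry":0,"rz":0},
  {"x":0,"y":20,"z":0,"rx":0,"ry":0,"rz":0},
  {"x":0,"y":20,"z":0,"rx":0,"ry":0,"rz":0},
  {"x":0,"y":20,"z":0,"rx":0,"ry":0,"rz":0},
  {"x":0,"y":3,"z":0,"rx":0,"ry":0,"rz":0},
  {"x":0,"y":0,"z":4,"rx":0,"ry":0,"rz":0},
  {"x":0,"y":0,"z":4,"rx":0,"ry":0,"rz":0},
  {"x":0,"y":0,"z":4,"rx":0,"ry":0,"rz":0},
  {"x":0,"y":0,"z":4,"rx":0,"ry":0,"rz":0},
])

```text
time_s: 3.9
tcp_pos: [697.9, -108.8, 24.0]
orientation: [0.522, 0.478, -0.477, -0.521]
force: [-0.2, 0.4, -0.6]
finger_gap: 42.4
```

servo_tool([
  {"x":0,"y":4,"z":6,"rx":0,"ry":0,"rz":0},
  {"x":0,"y":0,"z":8,"rx":0,"ry":0,"rz":0},
  {"x":0,"y":0,"z":10,"rx":0,"ry":0,"rz":0},
  {"x":0,"y":0,"z":10,"rx":0,"ry":0,"rz":0},
  {"x":0,"y":0,"z":10,"rx":0,"ry":-0.02,"rz":0},
  {"x":0,"y":0,"z":10,"rx":0,"ry":-0.02,"rz":0},
  {"x":0,"y":0,"z":10,"rx":0,"ry":-0.02,"rz":0},
  {"x":0,"y":0,"z":10,"rx":0,"ry":-0.02,"rz":0},
  {"x":0,"y":0,"z":0,"rx":0,"ry":0,"rz":0},
  {"x":0,"y":0,"z":0,"rx":0,"ry":0,"rz":0},
])

```text
time_s: 5.15
tcp_pos: [623.2, -103.4, 19.3]
orientation: [-0.502, -0.498, 0.498, 0.502]
force: [0.3, 0.4, 0.0]
finger_gap: 43.0
```

```bash
cat >> m.py <<'E'
def crate(c):
    P=cloud(c); hsv=cv2.cvtColor(c['img'],cv2.COLOR_RGB2HSV)
    g=(cv2.inRange(hsv,(105,120,60),(125,255,255))>0)&(np.abs(P[...,2]-55)<4)&(P[...,0]<720)&(P[...,0]>330)&(P[...,1]<120)&(P[...,1]>-300)
    q=P[g]; r=cv2.minAreaRect(q[:,:2].astype(np.float32)); b=cv2.boxPoints(r); print('crate rim',r,b.round(0).tolist())
E
python3 - <<'E'
from m import *
st()
for n in('scene','top'):
    crate(cam(n))
E
```

```text
5.15 [ 623.2 -103.4   19.3] gap 43.0 F [0.3 0.4 0. ]
[[0.008, -0.002, -1.0], [1.0, -0.0, 0.008], [-0.0, -1.0, 0.002]]
[-0.267  0.466 -0.239  0.867 -0.    -0.259]
crate rim ((518.808349609375, -99.79592895507812), (284.4947204589844, 191.50486755371094), 87.53468322753906) [[417.0, -238.0], [608.0, -246.0], [621.0, 38.0], [429.0, 46.0]]
crate rim ((517.0715942382812, -99.20571899414062), (285.2792663574219, 183.71319580078125), 88.35501861572266) [[421.0, -239.0], [605.0, -244.0], [613.0, 41.0], [429.0, 46.0]]
```

servo_tool([
  {"x":2,"y":0,"z":8,"rx":0,"ry":0,"rz":0},
  {"x":2,"y":0,"z":10,"rx":0,"ry":0,"rz":0},
  {"x":2,"y":0,"z":10,"rx":0,"ry":0,"rz":0},
  {"x":2,"y":0,"z":10,"rx":0,"ry":0,"rz":0},
  {"x":2,"y":0,"z":8,"rx":0,"ry":0,"rz":0},
  {"x":0,"y":0,"z":0,"rx":0,"ry":0,"rz":0},
  {"x":0,"y":0,"z":-10,"rx":0,"ry":0,"rz":0},
  {"x":0,"y":0,"z":-10,"rx":0,"ry":0,"rz":0},
  {"x":0,"y":-60,"z":0,"rx":0,"ry":0,"rz":0},
  {"x":0,"y":-60,"z":0,"rx":0,"ry":0,"rz":0},
], gripper=0.5)

```text
time_s: 6.5
tcp_pos: [597.9, -92.9, 139.4]
orientation: [-0.501, -0.498, 0.499, 0.503]
force: [1.8, 0.1, 0.4]
finger_gap: 42.4
```

Run:
```python
from m import *
for n in('scene','top'):
    crate(cam(n))
print(S(30,0,142))
y=0.4453+np.pi/2
p,ya=plan([(*S(25,0,240)[:2],240,y)])
plan([(*S(25,0)[:2],135,None)],p=p,ya=ya)
```

```text
crate rim ((473.7893981933594, -93.13774108886719), (284.0660095214844, 193.71839904785156), 89.57846069335938) [[376.0, -234.0], [570.0, -236.0], [572.0, 48.0], [378.0, 50.0]]
crate rim ((472.0352783203125, -21.968704223632812), (139.33792114257812, 182.58753967285156), 88.36956024169922) [[379.0, -89.0], [561.0, -94.0], [565.0, 45.0], [383.0, 50.0]]
[np.float64(442.374444622495), np.float64(252.62185932377582), 142]
6.6 [604.6 -94.7 147.4] gap 42.3 F [ 0.8 -0.4  0.6]
[[0.008, 0.014, -1.0], [1.0, -0.004, 0.007], [-0.004, -1.0, -0.014]]
[-0.261  0.299 -0.18   1.078 -0.    -0.253]
tilt [ 0.014 -0.004 -1.   ]
-> [437.6 250.7 240.4] 2.013 8
{"x":43,"y":-12,"z":21,"rx":0,"ry":-0.06,"rz":0},{"x":44,"y":-12,"z":19,"rx":0,"ry":-0.06,"rz":0},{"x":45,"y":-11,"z":16,"rx":0,"ry":-0.06,"rz":0},{"x":46,"y":-12,"z":13,"rx":0,"ry":-0.05,"rz":0},{"x":47,"y":-11,"z":11,"rx":0,"ry":-0.06,"rz":0},{"x":47,"y":-12,"z":8,"rx":0,"ry":-0.05,"rz":0},{"x":48,"y":-11,"z":5,"rx":0,"ry":-0.06,"rz":0},{"x":48,"y":-12,"z":3,"rx":0,"ry":-0.05,"rz":0}
-> [437.6 250.7 135.4] 2.013 3
{"x":0,"y":35,"z":0,"rx":0,"ry":0,"rz":0},{"x":0,"y":35,"z":0,"rx":0,"ry":0,"rz":0},{"x":0,"y":35,"z":0,"rx":0,"ry":0,"rz":0}
```

servo_tool([
  {"x":43,"y":-12,"z":21,"rx":0,"ry":-0.06,"rz":0},
  {"x":44,"y":-12,"z":19,"rx":0,"ry":-0.06,"rz":0},
  {"x":45,"y":-11,"z":16,"rx":0,"ry":-0.06,"rz":0},
  {"x":46,"y":-12,"z":13,"rx":0,"ry":-0.05,"rz":0},
  {"x":47,"y":-11,"z":11,"rx":0,"ry":-0.06,"rz":0},
  {"x":47,"y":-12,"z":8,"rx":0,"ry":-0.05,"rz":0},
  {"x":48,"y":-11,"z":5,"rx":0,"ry":-0.06,"rz":0},
  {"x":48,"y":-12,"z":3,"rx":0,"ry":-0.05,"rz":0},
  {"x":0,"y":0,"z":0,"rx":0,"ry":0,"rz":0},
  {"x":0,"y":0,"z":0,"rx":0,"ry":0,"rz":0},
], gripper=0)

```text
time_s: 7.85
tcp_pos: [431.4, 252.2, 231.9]
orientation: [-0.378, -0.597, 0.598, 0.378]
force: [0.4, 0.4, -0.7]
finger_gap: -0.1
```

Run:
```python
from h import *
p,ya=plan([(*S(28,0)[:2],135,0.4453+np.pi/2)])
```

```text
7.85 [431.4 252.2 231.9] gap -0.1 F [ 0.4  0.4 -0.7]
[[-0.428, -0.0, -0.904], [0.904, -0.001, -0.428], [-0.0, -1.0, 0.001]]
[ 4.000e-01  5.400e-02 -2.900e-01  1.227e+00 -1.000e-03 -4.300e-02]
tilt [-0.    -0.001 -1.   ]
-> [440.3 252.  134.9] 2.013 2
{"x":-2,"y":48,"z":-4,"rx":0,"ry":0,"rz":0},{"x":-2,"y":49,"z":-4,"rx":0,"ry":0,"rz":0}
```

servo_tool([
  {"x":-4,"y":32,"z":0,"rx":0,"ry":0,"rz":0},
  {"x":0,"y":32,"z":0,"rx":0,"ry":0,"rz":0},
  {"x":0,"y":33,"z":0,"rx":0,"ry":0,"rz":0},
  {"x":0,"y":0,"z":-10,"rx":0,"ry":0,"rz":0},
  {"x":0,"y":0,"z":-10,"rx":0,"ry":0,"rz":0},
  {"x":0,"y":0,"z":-10,"rx":0,"ry":0,"rz":0},
  {"x":0,"y":0,"z":-10,"rx":0,"ry":0,"rz":0},
  {"x":0,"y":0,"z":-10,"rx":0,"ry":0,"rz":0},
  {"x":0,"y":0,"z":-10,"rx":0,"ry":0,"rz":0},
  {"x":0,"y":0,"z":-10,"rx":0,"ry":0,"rz":0},
])

```text
time_s: 9.1
tcp_pos: [500.3, 280.4, 140.0]
orientation: [0.38, 0.6, -0.595, -0.376]
force: [-1.5, -0.5, 1.9]
finger_gap: -0.1
```

```bash
cat >> h.py <<'E'
def inS(p): d=np.array(p[:2])-S(0,0)[:2]; a=.4453; return np.round([d[0]*np.cos(a)+d[1]*np.sin(a),-d[0]*np.sin(a)+d[1]*np.cos(a)],1)
E
python3 - <<'E'
from h import *
s,_=st(); print(inS(s['tcp_pos']))
c=cam('scene'); save(c,'s2.png',(250,110,370,210),5)
E
```

```text
9.1 [500.3 280.4 140. ] gap -0.1 F [-1.5 -0.5  1.9]
[[-0.428, 0.008, -0.904], [0.904, 0.003, -0.428], [-0.0, -1.0, -0.009]]
[ 0.398  0.244 -0.27   1.048 -0.    -0.044]
[94.2  0.2]
```

View pics/s2.png

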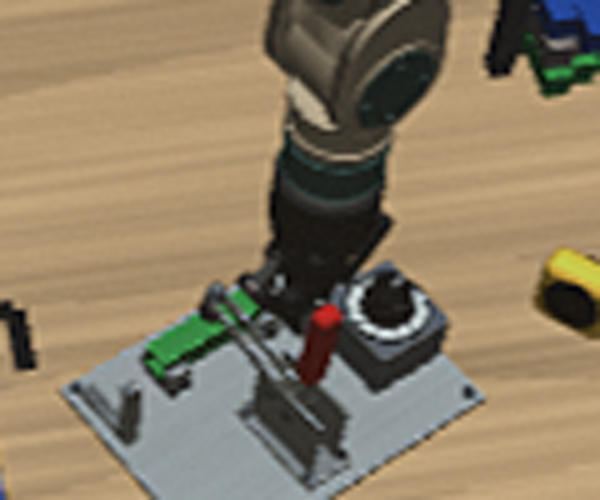

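servo_tool([
  {"x":0,"y":5,"z":-10,"rx":0,"ry":0,"rz":0},
  {"x":0,"y":0,"z":-10,"rx":0,"ry":0,"rz":0},
  {"x":0,"y":0,"z":-10,"rx":0,"ry":0,"rz":0},
  {"x":0,"y":0,"z":-10,"rx":0,"ry":0,"rz":0},
  {"x":0,"y":0,"z":-10,"rx":0,"ry":0,"rz":0},
  {"x":0,"y":0,"z":-10,"rx":0,"ry":0,"rz":0},
  {"x":0,"y":0,"z":-5,"rx":0,"ry":0,"rz":0},
  {"x":0,"y":0,"z":0,"rx":0,"ry":0,"rz":0},
])

```text
time_s: 10.15
tcp_pos: [557.0, 307.2, 131.3]
orientation: [0.379, 0.599, -0.596, -0.377]
force: [0.5, 0.3, -0.3]
finger_gap: 0.1
```

servo_tool([
  {"x":0,"y":0,"z":-5,"rx":0,"ry":0,"rz":0},
  {"x":0,"y":0,"z":-5,"rx":0,"ry":0,"rz":0},
  {"x":0,"y":0,"z":0,"rx":0,"ry":0,"rz":0},
])

```text
time_s: 10.52
tcp_pos: [563.4, 310.3, 130.4]
orientation: [-0.378, -0.597, 0.598, 0.378]
force: [-5.0, -1.4, 3.3]
finger_gap: -0.1
```

Run:
```python
from m import *
s,_=st(); print(inS(s['tcp_pos']))
for n in ('scene','top'):
    c=cam(n); P=cloud(c); im=c['img'].astype(int); m=(im[...,0]>90)&(im[...,0]-im[...,1]>60)&(im[...,0]-im[...,2]>60)&(P[...,2]>60)
    q=P[m]; q=q[np.hypot(q[:,0]-500,q[:,1]-290)<150]; 
    if len(q): print(n,len(q),inS(np.median(q,0)),np.median(q[:,2]),'top',q[:,2].max(),inS(q[q[:,2].argmax()]), 'x range',[inS(a)[0] for a in (q[q[:,0].argmin()],q[q[:,0].argmax()])])
```

```text
10.53 [563.4 310.3 130.4] gap -0.1 F [-5.  -1.4  3.3]
[[-0.428, -0.002, -0.904], [0.904, -0.001, -0.428], [-0.0, -1.0, 0.002]]
[ 0.403  0.375 -0.111  1.087 -0.    -0.039]
[164.1  -0. ]
scene 51 [179.7  -4.4] 132.2355956657623 top 148.67979548224565 [198.4  -1.6] x range [np.float64(138.2), np.float64(202.4)]
top 58 [147.4  -2.4] 104.2968968301609 top 139.37976489110966 [152.8  -0.8] x range [np.float64(136.1), np.float64(159.7)]
```

servo_tool([
  {"x":0,"y":0,"z":-4,"rx":0,"ry":0,"rz":0},
  {"x":0,"y":0,"z":0,"rx":0,"ry":0,"rz":0},
])

```text
time_s: 10.88
tcp_pos: [563.6, 310.5, 130.3]
orientation: [-0.377, -0.595, 0.6, 0.38]
force: [-11.7, -6.2, 10.0]
finger_gap: -0.3
```

servo_tool([
  {"x":0,"y":0,"z":6,"rx":0,"ry":0,"rz":0},
  {"x":0,"y":-40,"z":0,"rx":0,"ry":0,"rz":0},
  {"x":0,"y":-50,"z":0,"rx":0,"ry":0,"rz":0},
  {"x":0,"y":-50,"z":0,"rx":0,"ry":0,"rz":0},
  {"x":0,"y":0,"z":0,"rx":0,"ry":0,"rz":0},
], gripper=0.65)

```text
time_s: 11.5
tcp_pos: [566.5, 311.7, 276.7]
orientation: [0.381, 0.602, -0.593, -0.375]
force: [0.7, -0.3, -1.4]
finger_gap: 55.5
```

Run:
```python
from m import *
for n in ('scene','top'): 
    c=cam(n); greens(c)
p,ya=plan([(*S(2,0)[:2],250,0.4453)])
plan([(*S(2,0)[:2],60,None)],p=p,ya=ya)
```

```text
px [29.  4.] ctr [-916.2 -890.6] ztop 30.0 size [293.  18.] yaw 1.576
px [364. 123.] ctr [225.8 591. ] ztop 62.8 size [56. 19.] yaw 1.951
px [292. 174.] ctr [420.3 238.2] ztop 44.6 size [133.  31.] yaw 2.082
px [158. 177.] ctr [ 337.8 -283.1] ztop 23.6 size [35. 34.] yaw 1.401
px [282. 234.] ctr [661.2 148.1] ztop 24.5 size [ 26. 130.] yaw 0.087
px [125. 234.] ctr [ 567.3 -410.4] ztop 25.4 size [200.  26.] yaw 1.713
px [304. 237.] ctr [685.9 222.8] ztop 24.9 size [29. 23.] yaw 2.626
px [161. 264.] ctr [ 706.3 -292.2] ztop 22.9 size [21. 38.] yaw -0.065
px [ 98. 341.] ctr [ 937.9 -506.2] ztop 17.6 size [294.   4.] yaw 1.635
px [365. 156.] ctr [ 696.5 -276.3] ztop 25.2 size [49. 20.] yaw -1.092
px [226. 173.] ctr [654.5 149.5] ztop 24.4 size [ 23. 117.] yaw -3.04
px [202. 165.] ctr [683.4 223. ] ztop 24.3 size [28. 24.] yaw -0.661
px [411. 197.] ctr [ 565.1 -406.7] ztop 24.8 size [204.  21.] yaw -1.421
px [196. 253.] ctr [415.5 241.3] ztop 44.3 size [118.  24.] yaw -1.136
px [372. 277.] ctr [ 329.7 -279.5] ztop 25.4 size [22. 39.] yaw -1.841
11.6 [563.4 310.3 271.1] gap 55.3 F [ 0.3 -0.9 -0.6]
[[-0.428, 0.003, -0.904], [0.904, 0.002, -0.428], [-0.0, -1.0, -0.004]]
[ 0.403  0.29   0.075  1.352  0.    -0.039]
tilt [ 0.003  0.002 -1.   ]
-> [417.4 240.5 250.1] 0.443 9
{"x":0,"y":2,"z":18,"rx":0,"ry":0.17,"rz":0},{"x":-3,"y":2,"z":18,"rx":0,"ry":0.17,"rz":0},{"x":-6,"y":2,"z":17,"rx":0,"ry":0.18,"rz":0},{"x":-9,"y":3,"z":16,"rx":0,"ry":0.17,"rz":0},{"x":-11,"y":2,"z":14,"rx":0,"ry":0.18,"rz":0},{"x":-14,"y":3,"z":11,"rx":0,"ry":0.17,"rz":0},{"x":-16,"y":2,"z":9,"rx":0,"ry":0.18,"rz":0},{"x":-17,"y":3,"z":6,"rx":0,"ry":0.17,"rz":0},{"x":-17,"y":2,"z":3,"rx":0,"ry":0.18,"rz":0}
-> [417.4 240.5  60.1] 0.443 4
{"x":0,"y":48,"z":0,"rx":0,"ry":0,"rz":0},{"x":0,"y":47,"z":0,"rx":0,"ry":0,"rz":0},{"x":0,"y":48,"z":0,"rx":0,"ry":0,"rz":0},{"x":0,"y":47,"z":0,"rx":0,"ry":0,"rz":0}
```

servo_tool([
  {"x":0,"y":2,"z":18,"rx":0,"ry":0.17,"rz":0},
  {"x":-3,"y":2,"z":18,"rx":0,"ry":0.17,"rz":0},
  {"x":-6,"y":2,"z":17,"rx":0,"ry":0.18,"rz":0},
  {"x":-9,"y":3,"z":16,"rx":0,"ry":0.17,"rz":0},
  {"x":-11,"y":2,"z":14,"rx":0,"ry":0.18,"rz":0},
  {"x":-14,"y":3,"z":11,"rx":0,"ry":0.17,"rz":0},
  {"x":-16,"y":2,"z":9,"rx":0,"ry":0.18,"rz":0},
  {"x":-17,"y":3,"z":6,"rx":0,"ry":0.17,"rz":0},
  {"x":-17,"y":2,"z":3,"rx":0,"ry":0.18,"rz":0},
  {"x":0,"y":0,"z":0,"rx":0,"ry":0,"rz":0},
], gripper=0.6)

```text
time_s: 12.85
tcp_pos: [414.5, 239.3, 247.2]
orientation: [0.69, 0.155, -0.157, -0.689]
force: [-0.4, -0.2, 0.4]
finger_gap: 50.9
```

servo_tool([
  {"x":0,"y":45,"z":0,"rx":0,"ry":0,"rz":0},
  {"x":0,"y":45,"z":0,"rx":0,"ry":0,"rz":0},
  {"x":0,"y":45,"z":0,"rx":0,"ry":0,"rz":0},
  {"x":0,"y":35,"z":0,"rx":0,"ry":0,"rz":0},
  {"x":0,"y":0,"z":0,"rx":0,"ry":0,"rz":0},
  {"x":0,"y":0,"z":0,"rx":0,"ry":0,"rz":0},
])

```text
time_s: 13.6
tcp_pos: [417.3, 240.4, 80.0]
orientation: [-0.69, -0.156, 0.155, 0.69]
force: [0.6, -0.4, 1.1]
finger_gap: 51.3
```

Run:
```python
from m import *
p,ya=plan([(416.5,241,24,0.44,20)])
```

```text
13.6 [417.3 240.4  80. ] gap 51.3 F [ 0.6 -0.4  1.1]
[[0.903, 0.001, -0.43], [0.43, 0.0, 0.903], [0.001, -1.0, -0.0]]
[ 0.388  0.159 -0.522  0.888 -0.     1.515]
tilt [ 0.001  0.    -1.   ]
-> [416.9 241.3  24. ] 0.444 3
{"x":0,"y":19,"z":0,"rx":0,"ry":0,"rz":0},{"x":0,"y":19,"z":0,"rx":0,"ry":0,"rz":0},{"x":0,"y":18,"z":1,"rx":0,"ry":0,"rz":0}
```

servo_tool([
  {"x":0,"y":19,"z":0,"rx":0,"ry":0,"rz":0},
  {"x":0,"y":19,"z":0,"rx":0,"ry":0,"rz":0},
  {"x":0,"y":19,"z":0,"rx":0,"ry":0,"rz":0},
  {"x":0,"y":0,"z":0,"rx":0,"ry":0,"rz":0},
  {"x":0,"y":0,"z":0,"rx":0,"ry":0,"rz":0},
])

```text
time_s: 14.22
tcp_pos: [417.8, 240.7, 24.0]
orientation: [-0.69, -0.157, 0.154, 0.69]
force: [-0.9, 0.2, 0.7]
finger_gap: 51.3
```

servo_tool([
  {"x":0,"y":0,"z":0,"rx":0,"ry":0,"rz":0},
  {"x":0,"y":0,"z":0,"rx":0,"ry":0,"rz":0},
  {"x":0,"y":0,"z":0,"rx":0,"ry":0,"rz":0},
  {"x":0,"y":0,"z":0,"rx":0,"ry":0,"rz":0},
  {"x":0,"y":0,"z":0,"rx":0,"ry":0,"rz":0},
  {"x":0,"y":-20,"z":0,"rx":0,"ry":0,"rz":0},
  {"x":0,"y":-40,"z":0,"rx":0,"ry":0,"rz":0},
  {"x":0,"y":-50,"z":0,"rx":0,"ry":0,"rz":0},
  {"x":0,"y":-50,"z":0,"rx":0,"ry":0,"rz":0},
  {"x":0,"y":0,"z":0,"rx":0,"ry":0,"rz":0},
], gripper=0, squeeze=50)

```text
time_s: 15.48
tcp_pos: [419.8, 241.5, 187.5]
orientation: [-0.689, -0.159, 0.152, 0.69]
force: [-0.2, -0.6, 0.1]
finger_gap: 23.1
```

Run:
```python
from m import *
p,ya=plan([(425,-60,180,0.0)])
plan([(425,-60,30,None)],p=p,ya=ya)
```

```text
15.47 [419.8 241.5 187.5] gap 23.1 F [-0.2 -0.6  0.1]
[[0.903, 0.01, -0.429], [0.429, 0.004, 0.903], [0.011, -1.0, -0.001]]
[ 0.388  0.048 -0.393  1.118 -0.     1.516]
tilt [ 0.01   0.004 -1.   ]
-> [425.2 -60.5 180.5] 0.003 7
{"x":-18,"y":1,"z":-39,"rx":0,"ry":0.06,"rz":0},{"x":-15,"y":1,"z":-40,"rx":0,"ry":0.06,"rz":0},{"x":-13,"y":1,"z":-41,"rx":0,"ry":0.06,"rz":0},{"x":-11,"y":1,"z":-42,"rx":0,"ry":0.07,"rz":0},{"x":-7,"y":1,"z":-43,"rx":0,"ry":0.06,"rz":0},{"x":-5,"y":1,"z":-43,"rx":0,"ry":0.07,"rz":0},{"x":-2,"y":1,"z":-43,"rx":0,"ry":0.06,"rz":0}
-> [425.2 -60.5  30.5] 0.003 4
{"x":0,"y":38,"z":0,"rx":0,"ry":0,"rz":0},{"x":0,"y":37,"z":0,"rx":0,"ry":0,"rz":0},{"x":0,"y":38,"z":0,"rx":0,"ry":0,"rz":0},{"x":0,"y":37,"z":0,"rx":0,"ry":0,"rz":0}
```

servo_tool([
  {"x":-18,"y":1,"z":-39,"rx":0,"ry":0.06,"rz":0},
  {"x":-15,"y":1,"z":-40,"rx":0,"ry":0.06,"rz":0},
  {"x":-12,"y":1,"z":-42,"rx":0,"ry":0.06,"rz":0},
  {"x":-10,"y":1,"z":-45,"rx":0,"ry":0.07,"rz":0},
  {"x":-5,"y":1,"z":-46,"rx":0,"ry":0.06,"rz":0},
  {"x":-2,"y":1,"z":-48,"rx":0,"ry":0.07,"rz":0},
  {"x":0,"y":1,"z":-52,"rx":0,"ry":0.06,"rz":0},
  {"x":0,"y":0,"z":0,"rx":0,"ry":0,"rz":0},
])

```text
time_s: 16.48
tcp_pos: [432.9, -83.9, 174.4]
orientation: [0.707, -0.001, 0.001, -0.707]
force: [-0.3, -0.1, -1.8]
finger_gap: 22.9
```

Run:
```python
from m import *
p,ya=plan([(435,-88,10,0.0)],step=40)
```

```text
16.48 [432.9 -83.9 174.4] gap 22.9 F [-0.3 -0.1 -1.8]
[[1.0, -0.001, 0.003], [-0.003, -0.0, 1.0], [-0.001, -1.0, -0.0]]
[-3.380e-01 -1.200e-02 -4.840e-01  1.099e+00 -1.000e-03  1.235e+00]
tilt [-0.001 -0.    -1.   ]
-> [434.9 -87.9  10.4] -0.003 5
{"x":0,"y":33,"z":-1,"rx":0,"ry":0,"rz":0},{"x":1,"y":33,"z":-1,"rx":0,"ry":0,"rz":0},{"x":0,"y":33,"z":-1,"rx":0,"ry":0,"rz":0},{"x":1,"y":33,"z":-1,"rx":0,"ry":0,"rz":0},{"x":0,"y":32,"z":0,"rx":0,"ry":0,"rz":0}
```

servo_tool([
  {"x":1,"y":40,"z":0,"rx":0,"ry":0,"rz":0},
  {"x":1,"y":40,"z":0,"rx":0,"ry":0,"rz":0},
  {"x":0,"y":40,"z":0,"rx":0,"ry":0,"rz":0},
  {"x":0,"y":20,"z":0,"rx":0,"ry":0,"rz":0},
  {"x":0,"y":10,"z":0,"rx":0,"ry":0,"rz":0},
  {"x":0,"y":6,"z":0,"rx":0,"ry":0,"rz":0},
  {"x":0,"y":4,"z":0,"rx":0,"ry":0,"rz":0},
  {"x":0,"y":0,"z":0,"rx":0,"ry":0,"rz":0},
  {"x":0,"y":0,"z":0,"rx":0,"ry":0,"rz":0},
])

```text
time_s: 17.6
tcp_pos: [435.8, -81.4, 15.9]
orientation: [0.707, 0.001, -0.001, -0.707]
force: [0.6, 0.6, -0.0]
finger_gap: 23.0
```

servo_tool([
  {"x":0,"y":3,"z":0,"rx":0,"ry":0,"rz":0},
  {"x":0,"y":3,"z":0,"rx":0,"ry":0,"rz":0},
  {"x":0,"y":1,"z":0,"rx":0,"ry":0,"rz":0},
  {"x":0,"y":0,"z":0,"rx":0,"ry":0,"rz":0},
])

```text
time_s: 18.1
tcp_pos: [435.0, -81.1, 8.1]
orientation: [-0.707, -0.001, 0.001, 0.707]
force: [-0.8, -0.1, -0.6]
finger_gap: 22.7
```

servo_tool([
  {"x":0,"y":0,"z":0,"rx":0,"ry":0,"rz":0},
  {"x":0,"y":0,"z":0,"rx":0,"ry":0,"rz":0},
  {"x":0,"y":0,"z":0,"rx":0,"ry":0,"rz":0},
  {"x":0,"y":-40,"z":0,"rx":0,"ry":0,"rz":0},
  {"x":0,"y":-50,"z":0,"rx":0,"ry":0,"rz":0},
  {"x":0,"y":-50,"z":0,"rx":0,"ry":0,"rz":0},
  {"x":0,"y":0,"z":0,"rx":0,"ry":0,"rz":0},
], gripper=0.5)

```text
time_s: 18.98
tcp_pos: [438.5, -82.4, 152.5]
orientation: [0.708, 0.004, 0.002, -0.706]
force: [0.1, -0.1, -0.4]
finger_gap: 42.7
```

Run:
```python
from m import *
for n in ('scene','top'): 
    c=cam(n); greens(c)
# cut1 axis yaw ~0.10 ; jaws perpendicular
p,ya=plan([(656,149,160,0.1-np.pi/2)])
plan([(656,149,40,None)],p=p,ya=ya)
p,ya=plan([(656,149,160,0.1+np.pi/2)])
```

```text
px [29.  4.] ctr [-916.6 -890.7] ztop 31.0 size [293.  19.] yaw 1.574
px [364. 123.] ctr [226.1 591.2] ztop 61.9 size [56. 17.] yaw 1.89
px [158. 177.] ctr [ 337.8 -283.1] ztop 25.4 size [35. 34.] yaw 1.401
px [213. 192.] ctr [435.4 -78.4] ztop 28.8 size [117.  24.] yaw 1.573
px [282. 234.] ctr [661.3 147.6] ztop 24.9 size [ 28. 130.] yaw 0.114
px [125. 234.] ctr [ 567.5 -410.4] ztop 25.0 size [200.  26.] yaw 1.715
px [304. 237.] ctr [685.9 222.8] ztop 25.7 size [29. 23.] yaw 2.626
px [161. 263.] ctr [ 706.3 -292.2] ztop 25.0 size [21. 38.] yaw -0.065
px [ 97. 341.] ctr [ 937.7 -506.2] ztop 19.2 size [294.   4.] yaw 1.634
px [365. 156.] ctr [ 696.4 -276.1] ztop 24.4 size [48. 20.] yaw -1.092
px [226. 174.] ctr [653.8 149.7] ztop 24.8 size [ 24. 119.] yaw -3.041
px [202. 165.] ctr [683.3 223.3] ztop 23.8 size [28. 25.] yaw -0.605
px [411. 197.] ctr [ 565.1 -406.7] ztop 24.7 size [204.  21.] yaw -1.421
px [292. 243.] ctr [435.7 -47.8] ztop 28.9 size [60. 21.] yaw -1.598
px [373. 277.] ctr [ 328.6 -283.7] ztop 24.6 size [22. 30.] yaw -1.841
px [ 79. 323.] ctr [224.  588.1] ztop 59.6 siz
[... 804 characters left out ...]
:0,"rz":0}
19.07 [435.  -81.2 148.4] gap 42.7 F [ 0.1 -0.5  0.2]
[[1.0, 0.0, -0.003], [0.003, -0.0, 1.0], [0.0, -1.0, -0.0]]
[-0.331  0.014 -0.517  1.039 -0.     1.237]
tilt [ 0. -0. -1.]
-> [656.4 149.3 160.4] 1.673 10
{"x":22,"y":-1,"z":23,"rx":0,"ry":-0.17,"rz":0},{"x":26,"y":-1,"z":19,"rx":0,"ry":-0.17,"rz":0},{"x":29,"y":-1,"z":14,"rx":0,"ry":-0.17,"rz":0},{"x":30,"y":-1,"z":9,"rx":0,"ry":-0.17,"rz":0},{"x":32,"y":-1,"z":4,"rx":0,"ry":-0.16,"rz":0},{"x":32,"y":-1,"z":-1,"rx":0,"ry":-0.17,"rz":0},{"x":31,"y":-1,"z":-7,"rx":0,"ry":-0.16,"rz":0},{"x":30,"y":-2,"z":-11,"rx":0,"ry":-0.17,"rz":0},{"x":27,"y":-1,"z":-16,"rx":0,"ry":-0.16,"rz":0},{"x":25,"y":-2,"z":-21,"rx":0,"ry":-0.17,"rz":0}
```

servo_tool([
  {"x":22,"y":-3,"z":23,"rx":0,"ry":-0.17,"rz":0},
  {"x":26,"y":-3,"z":19,"rx":0,"ry":-0.17,"rz":0},
  {"x":29,"y":-3,"z":14,"rx":0,"ry":-0.17,"rz":0},
  {"x":30,"y":-3,"z":9,"rx":0,"ry":-0.17,"rz":0},
  {"x":32,"y":-1,"z":4,"rx":0,"ry":-0.16,"rz":0},
  {"x":32,"y":-1,"z":-1,"rx":0,"ry":-0.17,"rz":0},
  {"x":31,"y":-1,"z":-7,"rx":0,"ry":-0.16,"rz":0},
  {"x":30,"y":-2,"z":-11,"rx":0,"ry":-0.17,"rz":0},
  {"x":27,"y":-1,"z":-16,"rx":0,"ry":-0.16,"rz":0},
  {"x":25,"y":-2,"z":-21,"rx":0,"ry":-0.17,"rz":0},
], gripper=0.6)

```text
time_s: 20.32
tcp_pos: [655.1, 149.7, 164.8]
orientation: [-0.471, -0.525, 0.528, 0.474]
force: [-0.7, -0.3, 0.4]
finger_gap: 51.2
```

servo_tool([
  {"x":0,"y":40,"z":0,"rx":0,"ry":0,"rz":0},
  {"x":0,"y":40,"z":0,"rx":0,"ry":0,"rz":0},
  {"x":0,"y":30,"z":0,"rx":0,"ry":0,"rz":0},
  {"x":0,"y":0,"z":0,"rx":0,"ry":0,"rz":0},
])

```text
time_s: 20.82
tcp_pos: [651.3, 148.6, 52.4]
orientation: [-0.471, -0.522, 0.528, 0.477]
force: [-0.1, -0.1, 0.0]
finger_gap: 51.2
```

Run:
```python
from m import *
c=cam('scene'); greens(c)
p,ya=plan([(655.5,149,4,0.1+np.pi/2,16)])
```

```text
px [28.  4.] ctr [-916.8 -890.7] ztop 29.7 size [293.  20.] yaw 1.57
px [364. 123.] ctr [225.4 591.6] ztop 61.1 size [56. 17.] yaw 1.89
px [158. 177.] ctr [ 337.8 -283.1] ztop 25.1 size [35. 34.] yaw 1.401
px [213. 192.] ctr [435.4 -78.4] ztop 29.0 size [117.  24.] yaw 1.573
px [283. 236.] ctr [670.8 148.8] ztop 24.8 size [ 28. 111.] yaw 0.114
px [125. 234.] ctr [ 567.5 -410.4] ztop 25.2 size [200.  26.] yaw 1.715
px [304. 237.] ctr [685.9 222.8] ztop 24.9 size [29. 23.] yaw 2.626
px [161. 264.] ctr [ 706.3 -292.2] ztop 24.3 size [21. 38.] yaw -0.065
px [ 98. 341.] ctr [ 937.9 -506.2] ztop 17.8 size [294.   4.] yaw 1.635
20.88 [653.6 148.9  55. ] gap 51.4 F [0.2 0.5 0.8]
[[-0.102, -0.007, -0.995], [0.995, -0.001, -0.102], [-0.0, -1.0, 0.007]]
[ 0.128  0.489 -0.112  0.977 -0.     0.025]
tilt [-0.007 -0.001 -1.   ]
-> [655.6 149.1   4. ] 1.673 4
{"x":0,"y":13,"z":0,"rx":0,"ry":0,"rz":0},{"x":0,"y":13,"z":-1,"rx":0,"ry":0,"rz":0},{"x":0,"y":13,"z":0,"rx":0,"ry":0,"rz":0},{"x":0,"y":12,"z":-1,"rx":0,"ry":0,"rz":0}
```

servo_tool([
  {"x":0,"y":14,"z":0,"rx":0,"ry":0,"rz":0},
  {"x":0,"y":14,"z":-1,"rx":0,"ry":0,"rz":0},
  {"x":0,"y":13,"z":0,"rx":0,"ry":0,"rz":0},
  {"x":0,"y":9,"z":0,"rx":0,"ry":0,"rz":0},
  {"x":0,"y":0,"z":0,"rx":0,"ry":0,"rz":0},
  {"x":0,"y":0,"z":0,"rx":0,"ry":0,"rz":0},
])

```text
time_s: 21.62
tcp_pos: [657.9, 149.4, 8.6]
orientation: [0.474, 0.525, -0.525, -0.474]
force: [0.4, 0.4, -0.1]
finger_gap: 51.3
```

servo_tool([
  {"x":0,"y":0,"z":0,"rx":0,"ry":0,"rz":0},
  {"x":0,"y":0,"z":0,"rx":0,"ry":0,"rz":0},
  {"x":0,"y":0,"z":0,"rx":0,"ry":0,"rz":0},
  {"x":0,"y":0,"z":0,"rx":0,"ry":0,"rz":0},
  {"x":0,"y":0,"z":0,"rx":0,"ry":0,"rz":0},
  {"x":0,"y":-30,"z":0,"rx":0,"ry":0,"rz":0},
  {"x":0,"y":-50,"z":0,"rx":0,"ry":0,"rz":0},
  {"x":0,"y":-50,"z":0,"rx":0,"ry":0,"rz":0},
  {"x":0,"y":0,"z":0,"rx":0,"ry":0,"rz":0},
  {"x":0,"y":0,"z":0,"rx":0,"ry":0,"rz":0},
], gripper=0, squeeze=50)

```text
time_s: 22.88
tcp_pos: [656.7, 149.2, 137.3]
orientation: [-0.473, -0.524, 0.525, 0.474]
force: [1.0, -0.7, -0.8]
finger_gap: 22.9
```

Run:
```python
from m import *
p,ya=plan([(505,-82,140,0.0)])
```

```text
22.88 [656.7 149.2 137.3] gap 22.9 F [ 1.  -0.7 -0.8]
[[-0.102, -0.002, -0.995], [0.995, -0.0, -0.102], [-0.0, -1.0, 0.002]]
[ 0.128  0.419 -0.029  1.124 -0.     0.025]
tilt [-0.002 -0.    -1.   ]
-> [504.8 -82.4 140.3] 0.003 10
{"x":-21,"y":0,"z":17,"rx":0,"ry":0.17,"rz":0},{"x":-24,"y":0,"z":14,"rx":0,"ry":0.17,"rz":0},{"x":-26,"y":0,"z":9,"rx":0,"ry":0.17,"rz":0},{"x":-27,"y":0,"z":5,"rx":0,"ry":0.17,"rz":0},{"x":-28,"y":0,"z":0,"rx":0,"ry":0.17,"rz":0},{"x":-27,"y":-1,"z":-5,"rx":0,"ry":0.16,"rz":0},{"x":-26,"y":0,"z":-9,"rx":0,"ry":0.17,"rz":0},{"x":-25,"y":-1,"z":-13,"rx":0,"ry":0.16,"rz":0},{"x":-22,"y":0,"z":-17,"rx":0,"ry":0.17,"rz":0},{"x":-19,"y":-1,"z":-21,"rx":0,"ry":0.16,"rz":0}
```

servo_tool([
  {"x":-21,"y":0,"z":17,"rx":0,"ry":0.17,"rz":0},
  {"x":-24,"y":0,"z":14,"rx":0,"ry":0.17,"rz":0},
  {"x":-26,"y":0,"z":9,"rx":0,"ry":0.17,"rz":0},
  {"x":-27,"y":0,"z":5,"rx":0,"ry":0.17,"rz":0},
  {"x":-28,"y":0,"z":0,"rx":0,"ry":0.17,"rz":0},
  {"x":-27,"y":-1,"z":-5,"rx":0,"ry":0.16,"rz":0},
  {"x":-26,"y":0,"z":-9,"rx":0,"ry":0.17,"rz":0},
  {"x":-25,"y":-1,"z":-13,"rx":0,"ry":0.16,"rz":0},
  {"x":-22,"y":0,"z":-17,"rx":0,"ry":0.17,"rz":0},
  {"x":-19,"y":-1,"z":-21,"rx":0,"ry":0.16,"rz":0},
])

```text
time_s: 24.12
tcp_pos: [502.9, -82.3, 138.6]
orientation: [-0.707, 0.003, 0.001, 0.708]
force: [-0.2, 0.3, -0.5]
finger_gap: 22.9
```

servo_tool([
  {"x":0,"y":0,"z":0,"rx":0,"ry":0,"rz":0},
  {"x":0,"y":40,"z":0,"rx":0,"ry":0,"rz":0},
  {"x":0,"y":40,"z":0,"rx":0,"ry":0,"rz":0},
  {"x":0,"y":20,"z":0,"rx":0,"ry":0,"rz":0},
  {"x":0,"y":10,"z":0,"rx":0,"ry":0,"rz":0},
  {"x":0,"y":0,"z":0,"rx":0,"ry":0,"rz":0},
])

```text
time_s: 24.88
tcp_pos: [504.9, -81.6, 30.3]
orientation: [-0.707, -0.001, 0.002, 0.707]
force: [0.4, 0.0, -0.5]
finger_gap: 22.6
```

servo_tool([
  {"x":0,"y":8,"z":0,"rx":0,"ry":0,"rz":0},
  {"x":0,"y":6,"z":0,"rx":0,"ry":0,"rz":0},
  {"x":0,"y":4,"z":0,"rx":0,"ry":0,"rz":0},
  {"x":0,"y":2,"z":0,"rx":0,"ry":0,"rz":0},
  {"x":0,"y":0,"z":0,"rx":0,"ry":0,"rz":0},
  {"x":0,"y":0,"z":0,"rx":0,"ry":0,"rz":0},
])

```text
time_s: 25.62
tcp_pos: [505.9, -82.3, 13.1]
orientation: [0.707, 0.001, -0.001, -0.707]
force: [-4.8, 2.1, 13.4]
finger_gap: 22.9
```

servo_tool([
  {"x":0,"y":0,"z":0,"rx":0,"ry":0,"rz":0},
  {"x":0,"y":0,"z":0,"rx":0,"ry":0,"rz":0},
  {"x":0,"y":0,"z":0,"rx":0,"ry":0,"rz":0},
  {"x":0,"y":-40,"z":0,"rx":0,"ry":0,"rz":0},
  {"x":0,"y":-50,"z":0,"rx":0,"ry":0,"rz":0},
  {"x":0,"y":-60,"z":0,"rx":0,"ry":0,"rz":0},
  {"x":0,"y":-30,"z":0,"rx":0,"ry":0,"rz":0},
  {"x":0,"y":0,"z":0,"rx":0,"ry":0,"rz":0},
], gripper=0.5)

```text
time_s: 26.62
tcp_pos: [508.0, -83.0, 194.4]
orientation: [0.708, 0.003, 0.001, -0.706]
force: [0.8, -0.7, -0.8]
finger_gap: 42.7
```

Run:
```python
from m import *
c=cam('scene'); greens(c); crate(c); save(c,'s3.png',(100,110,356,300),3)
k=S(78,112); print(k)
y0=0.4453+np.pi/2   # final yaw (jaws along station y)
for a in (1.33,1.33+np.pi):
    plan([(k[0],k[1],200,y0-a)])
```

```text
px [28.  4.] ctr [-916.2 -890.6] ztop 29.9 size [293.  18.] yaw 1.574
px [364. 123.] ctr [226.5 590.9] ztop 62.4 size [56. 17.] yaw 1.89
px [158. 177.] ctr [ 337.8 -283.1] ztop 24.3 size [35. 34.] yaw 1.401
px [212. 192.] ctr [435.4 -78.4] ztop 29.5 size [117.  24.] yaw 1.573
px [214. 207.] ctr [506.8 -80. ] ztop 29.3 size [118.  24.] yaw 1.569
px [125. 234.] ctr [ 567.3 -410.4] ztop 24.9 size [200.  26.] yaw 1.713
px [304. 237.] ctr [685.9 222.8] ztop 24.5 size [29. 23.] yaw 2.626
px [161. 264.] ctr [ 706.3 -292.2] ztop 23.6 size [21. 38.] yaw -0.065
px [ 98. 341.] ctr [ 937.9 -506.2] ztop 17.4 size [294.   4.] yaw 1.635
crate rim ((473.07275390625, -93.18594360351562), (285.240966796875, 193.16571044921875), 89.2070541381836) [[375.0, -234.0], [568.0, -237.0], [572.0, 48.0], [378.0, 51.0]]
[np.float64(437.4519478763905), np.float64(374.3747608324651), 0]
26.68 [506.4 -82.5 192.2] gap 43.0 F [-0.1 -0.2  0.2]
[[1.0, 0.002, -0.003], [0.003, -0.001, 1.0], [0.002, -1.0, -0.001]]
[-0.288  0.102 -0.324  1.142  0.     1.28 ]
tilt [ 0.002 -0.001 -1.   ]
-> [437.3 374.7 200.2] 0.683 10
{"x":
[... 662 characters left out ...]

-> [437.2 374.4 200.2] -2.457 14
{"x":-5,"y":-1,"z":33,"rx":0,"ry":0.18,"rz":0},{"x":-11,"y":-1,"z":31,"rx":0,"ry":0.18,"rz":0},{"x":-16,"y":0,"z":29,"rx":0,"ry":0.17,"rz":0},{"x":-21,"y":-1,"z":26,"rx":0,"ry":0.18,"rz":0},{"x":-25,"y":0,"z":22,"rx":0,"ry":0.17,"rz":0},{"x":-28,"y":-1,"z":17,"rx":0,"ry":0.18,"rz":0},{"x":-31,"y":0,"z":12,"rx":0,"ry":0.17,"rz":0},{"x":-32,"y":-1,"z":6,"rx":0,"ry":0.18,"rz":0},{"x":-33,"y":0,"z":1,"rx":0,"ry":0.17,"rz":0},{"x":-32,"y":-1,"z":-5,"rx":0,"ry":0.18,"rz":0}
{"x":-31,"y":0,"z":-11,"rx":0,"ry":0.17,"rz":0},{"x":-29,"y":-1,"z":-16,"rx":0,"ry":0.18,"rz":0},{"x":-26,"y":0,"z":-21,"rx":0,"ry":0.17,"rz":0},{"x":-21,"y":-1,"z":-25,"rx":0,"ry":0.18,"rz":0}
```

View pics/s3.png

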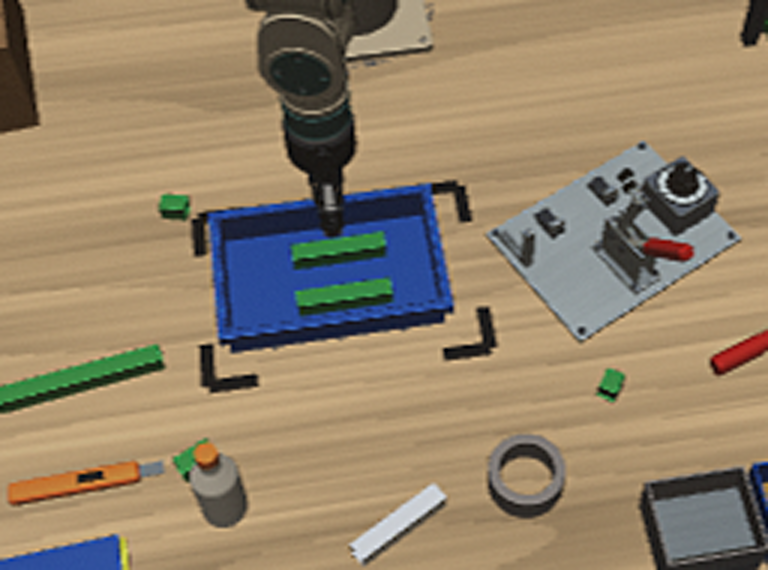

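Run:
```python
from m import *
k=np.array(S(78,112)[:2])
for n in('top','scene'):
    c=cam(n); P=cloud(c); d=np.hypot(*(P[...,:2]-k).transpose(2,0,1))
    for lo,hi in((50,64),(70,79),(79,92)):
        m=(P[...,2]>lo)&(P[...,2]<hi)&(d<60); q=P[m]; print(n,lo,m.sum(), np.median(q,0).round(1) if m.sum() else '', inS((q[:,:2].max(0)+q[:,:2].min(0))/2) if m.sum() else '', inS(np.median(q,0)) if m.sum() else '')
    u,v=proj(c,[*k,84]).astype(int); 
    if n=='top': save(c,'k1.png',(u-15,v-20,u+25,v+20),12); print(u,v)
```

```text
top 50 471 [437.3 369.7  57.7] [ 76.4 113.4] [ 75.8 107.9]
top 70 15 [442.6 364.3  77.4] [ 76.4 107.7] [ 78.3 100.7]
top 79 106 [436.7 374.3  82.6] [ 76.3 113.1] [ 77.3 112.3]
147 247
scene 50 197 [452.6 365.5  56.6] [ 81.2 109.5] [87.8 97.5]
scene 70 19 [447.5 367.7  77.1] [ 81.7 107. ] [ 84.2 101.6]
scene 79 44 [439.  376.   82.3] [ 80.9 111.7] [ 80.1 112.8]
```

View pics/k1.png

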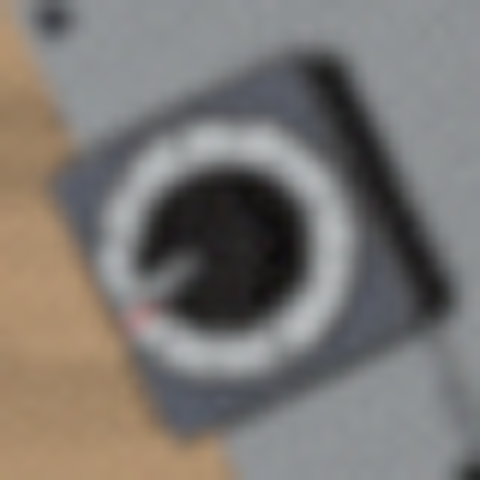

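servo_tool([
  {"x":-7,"y":-10,"z":46,"rx":0,"ry":-0.07,"rz":0},
  {"x":-4,"y":-10,"z":46,"rx":0,"ry":-0.07,"rz":0},
  {"x":0,"y":-1,"z":46,"rx":0,"ry":-0.07,"rz":0},
  {"x":3,"y":-1,"z":46,"rx":0,"ry":-0.07,"rz":0},
  {"x":6,"y":-1,"z":46,"rx":0,"ry":-0.07,"rz":0},
  {"x":9,"y":-1,"z":45,"rx":0,"ry":-0.07,"rz":0},
  {"x":13,"y":0,"z":44,"rx":0,"ry":-0.07,"rz":0},
  {"x":16,"y":-1,"z":44,"rx":0,"ry":-0.06,"rz":0},
  {"x":18,"y":0,"z":42,"rx":0,"ry":-0.07,"rz":0},
  {"x":21,"y":-1,"z":42,"rx":0,"ry":-0.06,"rz":0},
], gripper=0.7)

```text
time_s: 28.02
tcp_pos: [434.9, 375.6, 214.6]
orientation: [0.666, 0.236, -0.239, -0.666]
force: [0.4, 0.0, -0.0]
finger_gap: 60.0
```

servo_tool([
  {"x":0,"y":50,"z":0,"rx":0,"ry":0,"rz":0},
  {"x":0,"y":50,"z":0,"rx":0,"ry":0,"rz":0},
  {"x":0,"y":0,"z":0,"rx":0,"ry":0,"rz":0},
  {"x":0,"y":0,"z":0,"rx":0,"ry":0,"rz":0},
])

```text
time_s: 28.52
tcp_pos: [436.7, 374.9, 117.6]
orientation: [0.666, 0.237, -0.237, -0.666]
force: [-0.3, 0.2, -0.6]
finger_gap: 60.0
```

Run:
```python
from m import *
p,ya=plan([(437.5,374.5,65,0.69,15)])
```

```text
28.52 [436.7 374.9 117.6] gap 60.0 F [-0.3  0.2 -0.6]
[[0.776, -0.0, -0.631], [0.631, -0.0, 0.776], [-0.0, -1.0, 0.0]]
[ 0.597  0.274 -0.282  1.015  0.     1.485]
tilt [-0. -0. -1.]
-> [437.3 374.1  64.6] 0.693 4
{"x":0,"y":13,"z":0,"rx":0,"ry":0,"rz":0},{"x":0,"y":13,"z":0,"rx":0,"ry":0,"rz":0},{"x":0,"y":13,"z":0,"rx":0,"ry":0,"rz":0},{"x":0,"y":14,"z":-1,"rx":0,"ry":-0.01,"rz":0}
```

servo_tool([
  {"x":0,"y":13,"z":0,"rx":0,"ry":0,"rz":0},
  {"x":0,"y":13,"z":0,"rx":0,"ry":0,"rz":0},
  {"x":0,"y":13,"z":0,"rx":0,"ry":0,"rz":0},
  {"x":0,"y":13,"z":0,"rx":0,"ry":0,"rz":0},
  {"x":0,"y":0,"z":0,"rx":0,"ry":0,"rz":0},
  {"x":0,"y":0,"z":0,"rx":0,"ry":0,"rz":0},
])

```text
time_s: 29.28
tcp_pos: [436.6, 375.0, 65.3]
orientation: [0.666, 0.237, -0.237, -0.666]
force: [-0.1, -0.5, 0.4]
finger_gap: 60.0
```

servo_tool([
  {"x":0,"y":0,"z":0,"rx":0,"ry":0,"rz":0},
  {"x":0,"y":0,"z":0,"rx":0,"ry":0,"rz":0},
  {"x":0,"y":0,"z":0,"rx":0,"ry":0,"rz":0},
  {"x":0,"y":0,"z":0,"rx":0,"ry":0,"rz":0},
  {"x":0,"y":0,"z":0,"rx":0,"ry":0,"rz":0},
], gripper=0, squeeze=25)

```text
time_s: 29.9
tcp_pos: [436.6, 375.0, 66.1]
orientation: [0.666, 0.237, -0.237, -0.666]
force: [-2.4, -1.5, 5.8]
finger_gap: 32.5
```

servo_tool([
  {"x":0,"y":0,"z":0,"rx":0,"ry":-0.12,"rz":0},
  {"x":0,"y":0,"z":0,"rx":0,"ry":-0.12,"rz":0},
  {"x":0,"y":0,"z":0,"rx":0,"ry":-0.12,"rz":0},
  {"x":0,"y":0,"z":0,"rx":0,"ry":-0.12,"rz":0},
  {"x":0,"y":0,"z":0,"rx":0,"ry":-0.12,"rz":0},
  {"x":0,"y":0,"z":0,"rx":0,"ry":-0.12,"rz":0},
  {"x":0,"y":0,"z":0,"rx":0,"ry":-0.12,"rz":0},
  {"x":0,"y":0,"z":0,"rx":0,"ry":-0.12,"rz":0},
  {"x":0,"y":0,"z":0,"rx":0,"ry":-0.12,"rz":0},
  {"x":0,"y":0,"z":0,"rx":0,"ry":0,"rz":0},
])

```text
time_s: 31.15
tcp_pos: [436.6, 374.9, 66.1]
orientation: [0.45, 0.546, -0.546, -0.449]
force: [-2.4, -1.8, 5.9]
finger_gap: 33.2
```

Run:
```python
from m import *
s,Rm=st(); print(s['torque'],yawof(Rm))
```

```text
31.15 [436.6 374.9  66.1] gap 33.2 F [-2.4 -1.8  5.9]
[[-0.192, 0.0, -0.981], [0.981, -0.0, -0.192], [-0.0, -1.0, -0.0]]
[ 0.597  0.327 -0.334  0.91  -0.     0.404]
[-0.4079684   0.33478436  0.05354655] 1.763747544987736
```

servo_tool([
  {"x":0,"y":0,"z":0,"rx":0,"ry":-0.08,"rz":0},
  {"x":0,"y":0,"z":0,"rx":0,"ry":-0.08,"rz":0},
  {"x":0,"y":0,"z":0,"rx":0,"ry":-0.05,"rz":0},
  {"x":0,"y":0,"z":0,"rx":0,"ry":0,"rz":0},
])

```text
time_s: 31.65
tcp_pos: [436.5, 374.9, 66.1]
orientation: [0.39, 0.59, -0.59, -0.39]
force: [-2.6, -1.6, 5.7]
finger_gap: 33.1
```

Run:
```python
from m import *
s,Rm=st(); print(s['torque'],yawof(Rm))
```

```text
31.65 [436.5 374.9  66.1] gap 33.1 F [-2.6 -1.6  5.7]
[[-0.392, 0.0, -0.92], [0.92, -0.0, -0.392], [-0.0, -1.0, -0.0]]
[ 0.597  0.327 -0.334  0.91  -0.     0.195]
[-0.42953826  0.41368246  0.04870164] 1.9733949969483426
```

servo_tool([
  {"x":0,"y":0,"z":0,"rx":0,"ry":-0.04,"rz":0},
  {"x":0,"y":0,"z":0,"rx":0,"ry":-0.04,"rz":0},
  {"x":0,"y":0,"z":0,"rx":0,"ry":0,"rz":0},
])

```text
time_s: 32.02
tcp_pos: [436.6, 374.9, 66.1]
orientation: [0.366, 0.605, -0.605, -0.366]
force: [-1.5, -1.7, 5.3]
finger_gap: 33.0
```

Run:
```python
from m import *
s,Rm=st(); print(s['torque'],yawof(Rm))
```

```text
32.02 [436.6 374.9  66.1] gap 33.0 F [-1.5 -1.7  5.3]
[[-0.463, 0.0, -0.886], [0.886, -0.0, -0.463], [-0.0, -1.0, -0.0]]
[ 0.597  0.327 -0.334  0.91  -0.     0.116]
[-0.365678    0.39690464 -0.17031521] 2.052514438812169
```

servo_tool([
  {"x":0,"y":0,"z":0,"rx":0,"ry":-0.04,"rz":0},
  {"x":0,"y":0,"z":0,"rx":0,"ry":0,"rz":0},
  {"x":0,"y":0,"z":0,"rx":0,"ry":0,"rz":0},
])

```text
time_s: 32.4
tcp_pos: [436.9, 375.0, 66.1]
orientation: [0.355, 0.612, -0.611, -0.354]
force: [-1.0, -1.3, 5.1]
finger_gap: 32.9
```

servo_tool([
  {"x":0,"y":0,"z":0,"rx":0,"ry":0,"rz":0},
  {"x":0,"y":0,"z":0,"rx":0,"ry":0,"rz":0},
  {"x":0,"y":0,"z":0,"rx":0,"ry":0,"rz":0},
  {"x":0,"y":-40,"z":0,"rx":0,"ry":0,"rz":0},
  {"x":0,"y":-50,"z":0,"rx":0,"ry":0,"rz":0},
  {"x":0,"y":-60,"z":0,"rx":0,"ry":0,"rz":0},
  {"x":0,"y":0,"z":60,"rx":0,"ry":0,"rz":0},
  {"x":0,"y":0,"z":40,"rx":0,"ry":0,"rz":0},
  {"x":0,"y":0,"z":0,"rx":0,"ry":0,"rz":0},
], gripper=0.65)

```text
time_s: 33.52
tcp_pos: [347.1, 323.6, 215.0]
orientation: [-0.353, -0.612, 0.613, 0.354]
force: [0.3, 0.9, -0.3]
finger_gap: 55.5
```

Run:
```python
from m import *
c=cam('scene'); s=c; greens(c); u,v=proj(c,S(78,112,84)).astype(int); a=cv2.resize(c['img'][v-20:v+20,u-20:u+20],None,fx=8,fy=8,interpolation=3)
c=cam('top'); greens(c); u,v=proj(c,S(78,112,84)).astype(int); b=cv2.resize(c['img'][v-20:v+20,u-20:u+20],None,fx=8,fy=8,interpolation=3)
cv2.imwrite('pics/k2.png',np.hstack([a,b])[...,::-1])
p,ya=plan([(490,100,250,1.2)])
plan([(566,-407,160,0.14)],p=p,ya=ya)
```

```text
px [28.  4.] ctr [-916.9 -890.7] ztop 28.7 size [293.  19.] yaw 1.572
px [364. 123.] ctr [226.2 591.1] ztop 62.0 size [56. 17.] yaw 1.89
px [158. 177.] ctr [ 337.8 -283.1] ztop 24.4 size [35. 34.] yaw 1.401
px [213. 192.] ctr [435.4 -78.4] ztop 28.6 size [117.  24.] yaw 1.573
px [214. 207.] ctr [506.8 -79.7] ztop 29.5 size [118.  24.] yaw 1.569
px [125. 234.] ctr [ 567.3 -410.4] ztop 25.2 size [200.  26.] yaw 1.713
px [304. 237.] ctr [685.9 222.8] ztop 24.5 size [29. 23.] yaw 2.626
px [161. 264.] ctr [ 706.3 -292.2] ztop 24.1 size [21. 38.] yaw -0.065
px [ 97. 341.] ctr [ 937.7 -506.2] ztop 17.5 size [294.   4.] yaw 1.634
px [365. 156.] ctr [ 696.1 -275.8] ztop 24.6 size [47. 19.] yaw -1.08
px [202. 165.] ctr [683.6 223.3] ztop 24.4 size [28. 25.] yaw -0.661
px [411. 197.] ctr [ 565.1 -407. ] ztop 24.6 size [203.  21.] yaw -1.421
px [302. 220.] ctr [507.2 -77.6] ztop 29.0 size [115.  21.] yaw -1.599
px [303. 243.] ctr [436.7 -76.7] ztop 28.6 size [118.  22.] yaw -1.563
px [372. 277.] ctr [ 329.7 -279.5] ztop 24.9 size [22. 39.] yaw -1.841
33.62 [350.1 325.3 215.5] gap 55.4 F [0.3 0.2
[... 325 characters left out ...]
{"x":-39,"y":-6,"z":-21,"rx":0,"ry":0.15,"rz":0},{"x":-36,"y":-5,"z":-26,"rx":0,"ry":0.15,"rz":0},{"x":-31,"y":-6,"z":-31,"rx":0,"ry":0.14,"rz":0}
-> [ 566.3 -406.7  160.5] 0.143 11
{"x":-41,"y":8,"z":-23,"rx":0,"ry":0.1,"rz":0},{"x":-38,"y":8,"z":-27,"rx":0,"ry":0.1,"rz":0},{"x":-35,"y":8,"z":-31,"rx":0,"ry":0.1,"rz":0},{"x":-32,"y":8,"z":-34,"rx":0,"ry":0.1,"rz":0},{"x":-28,"y":8,"z":-37,"rx":0,"ry":0.09,"rz":0},{"x":-25,"y":8,"z":-39,"rx":0,"ry":0.1,"rz":0},{"x":-21,"y":8,"z":-42,"rx":0,"ry":0.09,"rz":0},{"x":-17,"y":9,"z":-43,"rx":0,"ry":0.1,"rz":0},{"x":-13,"y":8,"z":-45,"rx":0,"ry":0.09,"rz":0},{"x":-9,"y":9,"z":-46,"rx":0,"ry":0.1,"rz":0}
{"x":-3,"y":8,"z":-46,"rx":0,"ry":0.09,"rz":0}
```

View pics/k2.png

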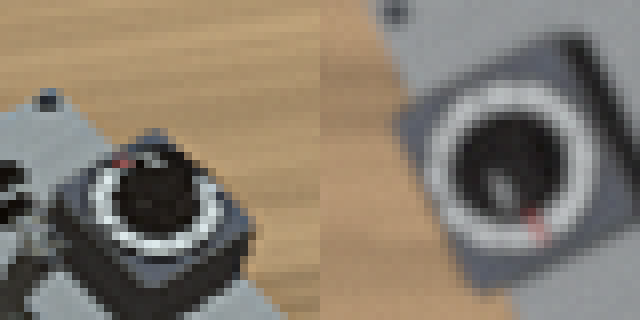

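servo_tool([
  {"x":-44,"y":-6,"z":-1,"rx":0,"ry":0.15,"rz":0},
  {"x":-43,"y":-6,"z":-8,"rx":0,"ry":0.15,"rz":0},
  {"x":-42,"y":-6,"z":-15,"rx":0,"ry":0.15,"rz":0},
  {"x":-39,"y":-6,"z":-21,"rx":0,"ry":0.15,"rz":0},
  {"x":-36,"y":-5,"z":-26,"rx":0,"ry":0.15,"rz":0},
  {"x":-31,"y":-6,"z":-31,"rx":0,"ry":0.14,"rz":0},
], gripper=0.6)

```text
time_s: 34.38
tcp_pos: [492.1, 98.7, 250.4]
orientation: [0.584, 0.399, -0.398, -0.584]
force: [0.2, -0.2, 0.1]
finger_gap: 50.8
```

servo_tool([
  {"x":-41,"y":8,"z":-23,"rx":0,"ry":0.1,"rz":0},
  {"x":-38,"y":8,"z":-27,"rx":0,"ry":0.1,"rz":0},
  {"x":-35,"y":8,"z":-31,"rx":0,"ry":0.1,"rz":0},
  {"x":-32,"y":8,"z":-34,"rx":0,"ry":0.1,"rz":0},
  {"x":-28,"y":8,"z":-37,"rx":0,"ry":0.09,"rz":0},
  {"x":-25,"y":8,"z":-39,"rx":0,"ry":0.1,"rz":0},
  {"x":-21,"y":8,"z":-42,"rx":0,"ry":0.09,"rz":0},
  {"x":-17,"y":9,"z":-43,"rx":0,"ry":0.1,"rz":0},
  {"x":-13,"y":8,"z":-45,"rx":0,"ry":0.09,"rz":0},
  {"x":-9,"y":9,"z":-46,"rx":0,"ry":0.1,"rz":0},
])

```text
time_s: 35.62
tcp_pos: [559.6, -364.4, 167.4]
orientation: [0.703, 0.081, -0.081, -0.702]
force: [0.3, 0.1, 0.8]
finger_gap: 51.3
```

Run:
```python
from m import *
for n in('scene','top'): greens(cam(n))
p,ya=plan([(565.5,-407,60,0.145)])
```

```text
px [29.  4.] ctr [-916.7 -890.7] ztop 29.9 size [293.  19.] yaw 1.57
px [364. 123.] ctr [225.8 591.4] ztop 61.5 size [56. 17.] yaw 1.89
px [158. 177.] ctr [ 337.8 -283.1] ztop 24.3 size [35. 34.] yaw 1.401
px [213. 192.] ctr [435.4 -78.4] ztop 28.7 size [117.  24.] yaw 1.573
px [214. 207.] ctr [506.8 -79.7] ztop 28.7 size [118.  24.] yaw 1.569
px [125. 234.] ctr [ 567.3 -410.4] ztop 25.0 size [200.  26.] yaw 1.713
px [304. 237.] ctr [685.9 222.8] ztop 25.4 size [29. 23.] yaw 2.626
px [161. 263.] ctr [ 706.3 -292.2] ztop 24.8 size [21. 38.] yaw -0.065
px [ 98. 341.] ctr [ 937.9 -506.2] ztop 18.1 size [294.   4.] yaw 1.635
px [365. 156.] ctr [ 696.3 -276.5] ztop 24.6 size [48. 19.] yaw -1.092
px [202. 165.] ctr [683.6 223.3] ztop 24.3 size [28. 25.] yaw -0.661
px [400. 199.] ctr [ 561.1 -377. ] ztop 24.7 size [144.  20.] yaw -1.421
px [302. 219.] ctr [507.2 -77.6] ztop 28.8 size [115.  21.] yaw -1.599
px [303. 243.] ctr [436.7 -76.6] ztop 28.8 size [118.  22.] yaw -1.565
px [372. 277.] ctr [ 329.7 -279.5] ztop 24.2 size [22. 39.] yaw -1.841
px [ 79. 323.] ctr [224.4 586.7] ztop 60.3 size [42. 15.] yaw -1.434
35.73 [ 559.3 -367.2  166.1] gap 51.1 F [-0.6  0.5 -0.5]
[[0.974, 0.0, -0.226], [0.226, -0.002, 0.974], [-0.0, -1.0, -0.002]]
[-6.77e-01  3.90e-01 -1.00e-02  1.17e+00 -1.00e-03  6.66e-01]
tilt [ 0.    -0.002 -1.   ]
-> [ 565.1 -406.8   60.1] 0.147 3
{"x":-1,"y":35,"z":-13,"rx":0,"ry":0.03,"rz":0},{"x":-1,"y":36,"z":-14,"rx":0,"ry":0.03,"rz":0},{"x":0,"y":35,"z":-13,"rx":0,"ry":0.02,"rz":0}
```

servo_tool([
  {"x":0,"y":35,"z":-14,"rx":0,"ry":0.03,"rz":0},
  {"x":0,"y":36,"z":-14,"rx":0,"ry":0.03,"rz":0},
  {"x":0,"y":35,"z":-13,"rx":0,"ry":0.02,"rz":0},
  {"x":0,"y":15,"z":0,"rx":0,"ry":0,"rz":0},
  {"x":0,"y":15,"z":0,"rx":0,"ry":0,"rz":0},
  {"x":0,"y":14,"z":0,"rx":0,"ry":0,"rz":0},
  {"x":0,"y":9,"z":0,"rx":0,"ry":0,"rz":0},
  {"x":0,"y":0,"z":0,"rx":0,"ry":0,"rz":0},
  {"x":0,"y":0,"z":0,"rx":0,"ry":0,"rz":0},
])

```text
time_s: 36.85
tcp_pos: [567.0, -402.0, 10.1]
orientation: [0.705, 0.054, -0.054, -0.705]
force: [0.6, -0.6, 0.7]
finger_gap: 51.1
```

servo_tool([
  {"x":0,"y":0,"z":0,"rx":0,"ry":0,"rz":0},
  {"x":0,"y":0,"z":0,"rx":0,"ry":0,"rz":0},
  {"x":0,"y":0,"z":0,"rx":0,"ry":0,"rz":0},
  {"x":0,"y":0,"z":0,"rx":0,"ry":0,"rz":0},
  {"x":0,"y":0,"z":0,"rx":0,"ry":0,"rz":0},
  {"x":0,"y":-30,"z":0,"rx":0,"ry":0,"rz":0},
  {"x":0,"y":-40,"z":0,"rx":0,"ry":0,"rz":0},
  {"x":0,"y":-40,"z":0,"rx":0,"ry":0,"rz":0},
  {"x":0,"y":-40,"z":0,"rx":0,"ry":0,"rz":0},
  {"x":0,"y":0,"z":0,"rx":0,"ry":0,"rz":0},
], gripper=0, squeeze=60)

```text
time_s: 38.1
tcp_pos: [568.6, -403.4, 163.3]
orientation: [0.707, 0.056, -0.052, -0.703]
force: [0.4, -0.8, -0.6]
finger_gap: 22.5
```

Run:
```python
from m import *
greens(cam('top'))
p,ya=plan([(430,-100,150,0.3,40)])
plan([(*S(-20,0)[:2],110,0.4453,40)],p=p,ya=ya)
```

```text
px [365. 156.] ctr [ 696.8 -276.1] ztop 24.4 size [48. 19.] yaw -1.135
px [202. 165.] ctr [683.3 223.3] ztop 25.1 size [28. 25.] yaw -0.605
px [417. 194.] ctr [ 565.  -363.6] ztop 177.4 size [115.  25.] yaw -1.457
px [302. 220.] ctr [507.2 -77.6] ztop 28.8 size [115.  21.] yaw -1.599
px [303. 243.] ctr [436.7 -76.7] ztop 28.8 size [118.  22.] yaw -1.563
px [372. 277.] ctr [ 329.7 -279.5] ztop 24.3 size [22. 39.] yaw -1.841
px [ 79. 323.] ctr [224.7 587.8] ztop 60.2 size [41. 16.] yaw -1.434
38.15 [ 567.3 -402.3  160.6] gap 22.3 F [-0.  -0.3 -1.1]
[[0.988, 0.002, -0.152], [0.152, -0.002, 0.988], [0.002, -1.0, -0.002]]
[-0.71   0.438  0.049  1.179  0.     0.708]
tilt [ 0.002 -0.002 -1.   ]
-> [430.  -99.8 149.6] 0.303 9
{"x":-10,"y":1,"z":36,"rx":0,"ry":-0.02,"rz":0},{"x":-9,"y":1,"z":36,"rx":0,"ry":-0.02,"rz":0},{"x":-9,"y":1,"z":36,"rx":0,"ry":-0.02,"rz":0},{"x":-8,"y":1,"z":36,"rx":0,"ry":-0.01,"rz":0},{"x":-7,"y":1,"z":36,"rx":0,"ry":-0.02,"rz":0},{"x":-7,"y":1,"z":36,"rx":0,"ry":-0.01,"rz":0},{"x":-6,"y":2,"z":36,"rx":0,"ry":-0.02,"rz":0},{"x":-6,"y":1,"z":36,"rx":0,"ry":-0.01,"rz":0},{"x":-5,"y":2,"z":37,"rx":0,"ry":-0.02,"rz":0}
-> [397.3 231.  109.6] 0.443 9
{"x":8,"y":4,"z":36,"rx":0,"ry":-0.02,"rz":0},{"x":8,"y":4,"z":36,"rx":0,"ry":-0.02,"rz":0},{"x":9,"y":5,"z":36,"rx":0,"ry":-0.01,"rz":0},{"x":9,"y":4,"z":36,"rx":0,"ry":-0.02,"rz":0},{"x":10,"y":5,"z":36,"rx":0,"ry":-0.01,"rz":0},{"x":10,"y":4,"z":35,"rx":0,"ry":-0.02,"rz":0},{"x":11,"y":5,"z":35,"rx":0,"ry":-0.01,"rz":0},{"x":12,"y":4,"z":35,"rx":0,"ry":-0.02,"rz":0},{"x":12,"y":5,"z":35,"rx":0,"ry":-0.01,"rz":0}
```

servo_tool([
  {"x":-10,"y":1,"z":36,"rx":0,"ry":-0.02,"rz":0},
  {"x":-9,"y":1,"z":36,"rx":0,"ry":-0.02,"rz":0},
  {"x":-9,"y":1,"z":36,"rx":0,"ry":-0.02,"rz":0},
  {"x":-8,"y":1,"z":36,"rx":0,"ry":-0.01,"rz":0},
  {"x":-7,"y":1,"z":36,"rx":0,"ry":-0.02,"rz":0},
  {"x":-7,"y":1,"z":36,"rx":0,"ry":-0.01,"rz":0},
  {"x":-6,"y":2,"z":36,"rx":0,"ry":-0.02,"rz":0},
  {"x":-6,"y":1,"z":36,"rx":0,"ry":-0.01,"rz":0},
  {"x":-5,"y":2,"z":37,"rx":0,"ry":-0.02,"rz":0},
])

```text
time_s: 39.28
tcp_pos: [426.8, -97.5, 146.0]
orientation: [-0.698, -0.106, 0.108, 0.7]
force: [0.5, -0.1, -1.4]
finger_gap: 22.5
```

servo_tool([
  {"x":8,"y":4,"z":36,"rx":0,"ry":-0.02,"rz":0},
  {"x":8,"y":4,"z":36,"rx":0,"ry":-0.02,"rz":0},
  {"x":9,"y":5,"z":36,"rx":0,"ry":-0.01,"rz":0},
  {"x":9,"y":4,"z":36,"rx":0,"ry":-0.02,"rz":0},
  {"x":10,"y":5,"z":36,"rx":0,"ry":-0.01,"rz":0},
  {"x":10,"y":4,"z":35,"rx":0,"ry":-0.02,"rz":0},
  {"x":11,"y":5,"z":35,"rx":0,"ry":-0.01,"rz":0},
  {"x":12,"y":4,"z":35,"rx":0,"ry":-0.02,"rz":0},
  {"x":10,"y":5,"z":35,"rx":0,"ry":-0.01,"rz":0},
  {"x":0,"y":0,"z":0,"rx":0,"ry":0,"rz":0},
])

```text
time_s: 40.52
tcp_pos: [392.3, 231.6, 105.9]
orientation: [0.69, 0.155, -0.158, -0.689]
force: [0.5, -0.3, -0.8]
finger_gap: 22.3
```

Run:
```python
from m import *
s,_=st(); print(inS(s['tcp_pos']))
for n in('scene','top'): greens(cam(n))
p,ya=plan([(*S(-3,2)[:2],45,0.44)])
```

```text
40.52 [392.3 231.6 105.9] gap 22.3 F [ 0.5 -0.3 -0.8]
[[0.902, -0.004, -0.432], [0.432, -0.002, 0.902], [-0.005, -1.0, 0.001]]
[ 0.391  0.087 -0.541  0.947  0.     1.515]
[-24.2   2.6]
px [28.  4.] ctr [-916.7 -890.7] ztop 28.6 size [293.  19.] yaw 1.572
px [364. 123.] ctr [225.6 591.5] ztop 61.3 size [56. 17.] yaw 1.89
px [305. 149.] ctr [364.1 298. ] ztop 121.7 size [35. 25.] yaw 1.402
px [278. 165.] ctr [418.9 179.8] ztop 119.9 size [125.  33.] yaw 2.098
px [158. 177.] ctr [ 337.8 -283.1] ztop 24.9 size [35. 34.] yaw 1.401
px [213. 192.] ctr [435.4 -78.4] ztop 29.4 size [117.  24.] yaw 1.573
px [214. 207.] ctr [506.8 -79.7] ztop 30.4 size [118.  24.] yaw 1.569
px [304. 237.] ctr [685.9 222.8] ztop 24.3 size [29. 23.] yaw 2.626
px [161. 264.] ctr [ 706.3 -292.2] ztop 24.9 size [21. 38.] yaw -0.065
px [ 97. 341.] ctr [ 937.7 -506.2] ztop 18.4 size [294.   4.] yaw 1.634
px [365. 156.] ctr [ 696.1 -275.8] ztop 25.1 size [47. 20.] yaw -1.092
px [202. 165.] ctr [683.4 223. ] ztop 25.0 size [28. 24.] yaw -0.661
px [302. 220.] ctr [507.2 -77.6] ztop 28.7 size [115.  21.] yaw -1.599
px [303. 243.] ctr [436.7 -76.6] ztop 28.5 size [118.  22.] yaw -1.565
px [216. 253.] ctr [420.8 175.8] ztop 120.3 size [94. 25.] yaw -1.136
px [372. 277.] ctr [ 329.7 -279.5] ztop 24.0 size [22. 39.] yaw -1.841
px [ 79. 323.] ctr [223.7 588.2] ztop 59.0 size [40. 15.] yaw -1.446
40.62 [393.1 230.1 106.6] gap 22.6 F [ 1.1  0.5 -1. ]
[[0.903, -0.003, -0.429], [0.429, -0.002, 0.903], [-0.004, -1.0, -0.0]]
[ 0.388  0.086 -0.541  0.948 -0.     1.515]
tilt [-0.003 -0.002 -1.   ]
-> [411.6 240.   44.6] 0.444 2
{"x":11,"y":31,"z":1,"rx":0,"ry":0,"rz":0},{"x":10,"y":31,"z":0,"rx":0,"ry":0,"rz":0}
```

servo_tool([
  {"x":10,"y":31,"z":1,"rx":0,"ry":0,"rz":0},
  {"x":10,"y":30,"z":0,"rx":0,"ry":0,"rz":0},
  {"x":0,"y":6,"z":0,"rx":0,"ry":0,"rz":0},
  {"x":0,"y":4,"z":0,"rx":0,"ry":0,"rz":0},
  {"x":0,"y":0,"z":0,"rx":0,"ry":0,"rz":0},
  {"x":0,"y":0,"z":0,"rx":0,"ry":0,"rz":0},
])

```text
time_s: 41.38
tcp_pos: [413.0, 240.3, 38.3]
orientation: [-0.69, -0.156, 0.155, 0.69]
force: [0.1, -0.2, -0.4]
finger_gap: 22.2
```

Run:
```python
from m import *
s,_=st(); print(inS(s['tcp_pos']))
for n in('scene','top'):
    c=cam(n);P=cloud(c); im=cv2.cvtColor(c['img'],cv2.COLOR_RGB2HSV); m=(cv2.inRange(im,(45,90,50),(80,255,255))>0)&(np.hypot(P[...,0]-416,P[...,1]-240)<110)
    q=P[m]; print(n,np.percentile(q[:,2],[10,50,80,90]).round(1),inS(np.median(q,0)))
```

```text
41.38 [413.  240.3  38.3] gap 22.2 F [ 0.1 -0.2 -0.4]
[[0.904, 0.002, -0.429], [0.429, 0.001, 0.904], [0.002, -1.0, -0.0]]
[ 0.392  0.21  -0.57   0.79  -0.     1.52 ]
[-1.8  1.5]
scene [42.6 50.2 53.6 54.6] [  0.4 -43.4]
top [47.  50.1 52.5 53.6] [ -1.3 -60.4]
```

servo_tool([
  {"x":0,"y":3,"z":0,"rx":0,"ry":0,"rz":0},
  {"x":0,"y":2,"z":0,"rx":0,"ry":0,"rz":0},
  {"x":0,"y":1,"z":0,"rx":0,"ry":0,"rz":0},
  {"x":0,"y":0,"z":0,"rx":0,"ry":0,"rz":0},
])

```text
time_s: 41.98
tcp_pos: [412.2, 240.1, 31.1]
orientation: [0.69, 0.155, -0.156, -0.69]
force: [0.2, 0.0, -0.6]
finger_gap: 22.2
```

servo_tool([
  {"x":0,"y":1,"z":0,"rx":0,"ry":0,"rz":0},
  {"x":0,"y":1,"z":0,"rx":0,"ry":0,"rz":0},
  {"x":0,"y":0,"z":0,"rx":0,"ry":0,"rz":0},
])

```text
time_s: 42.35
tcp_pos: [412.6, 240.3, 30.3]
orientation: [0.69, 0.155, -0.155, -0.69]
force: [-2.2, -1.0, 8.4]
finger_gap: 22.3
```

Contact with the rests; now slide it to the fence.

servo_tool([
  {"x":1,"y":0,"z":0,"rx":0,"ry":0,"rz":0},
  {"x":1,"y":0,"z":0,"rx":0,"ry":0,"rz":0},
  {"x":1,"y":0,"z":0,"rx":0,"ry":0,"rz":0},
  {"x":1,"y":0,"z":0,"rx":0,"ry":0,"rz":0},
  {"x":0,"y":0,"z":0,"rx":0,"ry":0,"rz":0},
])

```text
time_s: 42.98
tcp_pos: [412.7, 240.3, 30.3]
orientation: [0.691, 0.153, -0.158, -0.689]
force: [-10.5, -4.1, 18.9]
finger_gap: 22.4
```

servo_tool([
  {"x":1,"y":0,"z":0,"rx":0,"ry":0,"rz":0},
  {"x":1,"y":0,"z":0,"rx":0,"ry":0,"rz":0},
  {"x":0,"y":0,"z":0,"rx":0,"ry":0,"rz":0},
])

```text
time_s: 43.35
tcp_pos: [412.8, 240.4, 30.3]
orientation: [0.691, 0.152, -0.159, -0.689]
force: [-13.1, -6.5, 24.3]
finger_gap: 22.6
```

Run:
```python
from m import *
s,_=st(); print(inS(s['tcp_pos']),inS(np.array(s['force'][:2])+S(0,0)[:2]))
```

```text
43.35 [412.8 240.4  30.3] gap 22.6 F [-13.1  -6.5  24.3]
[[0.903, -0.01, -0.429], [0.429, -0.005, 0.903], [-0.011, -1.0, -0.001]]
[ 3.93e-01  2.29e-01 -5.67e-01  7.86e-01 -1.00e-03  1.52e+00]
[-2.   1.7] [-14.6  -0.2]
```

servo_tool([
  {"x":-4,"y":-1,"z":0,"rx":0,"ry":0,"rz":0},
  {"x":-2,"y":-2,"z":0,"rx":0,"ry":0,"rz":0},
  {"x":0,"y":0,"z":0,"rx":0,"ry":0,"rz":0},
])

```text
time_s: 43.72
tcp_pos: [412.7, 240.3, 32.4]
orientation: [-0.69, -0.156, 0.155, 0.69]
force: [-0.3, 0.1, -1.3]
finger_gap: 22.1
```

Run:
```python
from m import *
s,_=st(); print(inS(s['tcp_pos']))
A=[]
for n in('scene','top'):
    c=cam(n);P=cloud(c); im=cv2.cvtColor(c['img'],cv2.COLOR_RGB2HSV); m=(cv2.inRange(im,(45,90,50),(80,255,255))>0)&(np.hypot(P[...,0]-416,P[...,1]-240)<120)
    q=P[m]; Q=np.array([[*inS(a),a[2]] for a in q])
    for lo in range(-110,110,20):
        b=Q[(Q[:,1]>=lo)&(Q[:,1]<lo+20)]
        if len(b)>5: print(n,lo,len(b),'x',np.percentile(b[:,0],[5,95]).round(1),'ztop',np.percentile(b[:,2],75).round(1))
    u,v=proj(c,S(0,0,30)).astype(int); A.append(cv2.resize(c['img'][v-40:v+40,u-45:u+45],(400,356),interpolation=3))
cv2.imwrite('pics/b1.png',np.hstack(A)[...,::-1])
```

```text
43.73 [412.7 240.3  32.4] gap 22.1 F [-0.3  0.1 -1.3]
[[0.903, 0.001, -0.429], [0.429, 0.0, 0.903], [0.001, -1.0, 0.0]]
[ 0.392  0.218 -0.575  0.777  0.     1.52 ]
[-2.1  1.7]
scene -110 33 x [-15.2   8.6] ztop 46.4
scene -90 27 x [-29.3   8.1] ztop 45.1
scene -70 28 x [-11.2  10.5] ztop 46.3
scene -50 28 x [-10.4  10.5] ztop 45.6
scene -30 27 x [-28.3  11. ] ztop 47.4
scene -10 21 x [-11.6  50.4] ztop 49.9
scene 50 16 x [-9.4  9.2] ztop 48.2
scene 70 23 x [-8.9 11.9] ztop 46.1
top -110 42 x [-11.9   7.6] ztop 45.8
top -90 48 x [-11.4   7.6] ztop 46.4
top -70 50 x [-11.7   8.2] ztop 45.9
top -50 58 x [-11.4  10.1] ztop 46.3
top -30 34 x [-10.4   7.7] ztop 46.0
```

View pics/b1.png

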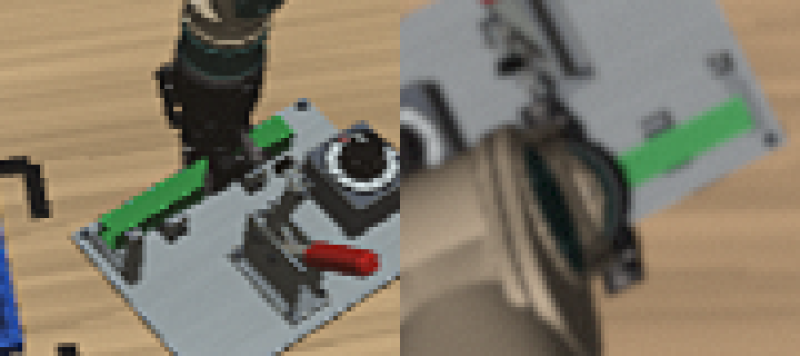

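Run:
```python
from m import *
for c,z in((dict(np.load('top0.npz')),44),(dict(np.load('scene0.npz')),44),(cam('top'),46.5),(cam('scene'),46.5)):
    P=cloud(c); im=cv2.cvtColor(c['img'],cv2.COLOR_RGB2HSV); m=(cv2.inRange(im,(45,90,50),(80,255,255))>0)&(np.hypot(P[...,0]-416,P[...,1]-240)<120)&(P[...,2]>38)
    v,u=np.nonzero(m); Q=np.array([inS(cast(c,a,b,z)) for a,b in zip(u,v)])
    for lo in range(-110,110,20):
        b=Q[(Q[:,1]>=lo)&(Q[:,1]<lo+20)]
        if len(b)>12: print(lo,len(b),'x',np.percentile(b[:,0],[3,50,97]).round(1),b[:,1].min(),b[:,1].max())
    print()
```

```text
-70 13 x [-9.8  1.7 10.5] -54.9 -50.9
-50 51 x [-9.6  0.5 11.8] -49.6 -31.0
-30 46 x [-8.6  1.3 11.3] -29.7 -11.1
10 46 x [-8.2  1.  11.2] 10.0 29.9
30 52 x [-10.    0.6  11.8] 31.1 49.7
50 25 x [-8.2  1.5 11.1] 50.9 60.3

-50 26 x [-7.1  2.6 14.4] -49.7 -30.4
-30 23 x [-6.7  4.3 15.1] -27.9 -11.7
10 14 x [-5.   6.8 15. ] 10.0 28.9
30 17 x [-6.6  3.4 14.1] 31.9 47.8

-110 36 x [-12.1  -2.1   7.8] -104.2 -90.9
-90 48 x [-11.9  -2.    8. ] -89.6 -71.1
-70 49 x [-11.7  -2.3   8.2] -69.8 -51.2
-50 52 x [-11.4  -1.6   8.3] -49.9 -30.1
-30 36 x [-11.1  -1.4   8.4] -28.8 -14.2

-110 22 x [-10.1  -0.5  10.2] -108.0 -90.2
-90 24 x [-10.8  -0.1  10.5] -89.9 -71.6
-70 29 x [-10.9   0.5  11.9] -69.4 -50.4
-50 24 x [-9.6  1.2 11.9] -48.0 -31.9
-30 28 x [-11.2  -0.   11.1] -29.4 -10.2
50 21 x [-10.3   1.6  11.8] 52.7 68.7
70 24 x [-8.8  2.2 13.2] 71.7 88.0
```

servo_tool([
  {"x":1,"y":0,"z":0,"rx":0,"ry":0,"rz":0},
  {"x":1,"y":0,"z":0,"rx":0,"ry":0,"rz":0},
  {"x":1,"y":0,"z":0,"rx":0,"ry":0,"rz":0},
  {"x":1,"y":0,"z":0,"rx":0,"ry":0,"rz":0},
  {"x":0,"y":0,"z":0,"rx":0,"ry":0,"rz":0},
])

```text
time_s: 44.55
tcp_pos: [415.7, 241.7, 32.2]
orientation: [0.69, 0.155, -0.156, -0.69]
force: [-0.4, -1.0, -0.7]
finger_gap: 22.2
```

servo_tool([
  {"x":1,"y":0,"z":0,"rx":0,"ry":0,"rz":0},
  {"x":1,"y":0,"z":0,"rx":0,"ry":0,"rz":0},
  {"x":0,"y":0,"z":0,"rx":0,"ry":0,"rz":0},
])

```text
time_s: 44.92
tcp_pos: [415.9, 241.8, 31.7]
orientation: [0.69, 0.154, -0.157, -0.689]
force: [-4.7, -2.9, 2.4]
finger_gap: 22.4
```

Run:
```python
from m import *
s,_=st(); print(inS(s['tcp_pos']),inS(np.array(s['force'][:2])+S(0,0)[:2]))
```

```text
44.92 [415.9 241.8  31.7] gap 22.4 F [-4.7 -2.9  2.4]
[[0.903, -0.004, -0.429], [0.429, -0.002, 0.903], [-0.004, -1.0, -0.0]]
[ 0.392  0.228 -0.564  0.783 -0.     1.52 ]
[1.4 1.6] [-5.5 -0.6]
```

servo_tool([
  {"x":0,"y":1,"z":0,"rx":0,"ry":0,"rz":0},
  {"x":0,"y":1,"z":0,"rx":0,"ry":0,"rz":0},
  {"x":0,"y":0,"z":0,"rx":0,"ry":0,"rz":0},
])

```text
time_s: 45.3
tcp_pos: [415.8, 242.0, 30.3]
orientation: [0.69, 0.154, -0.157, -0.69]
force: [-5.5, -2.2, 7.7]
finger_gap: 22.6
```

servo_tool([
  {"x":0,"y":0,"z":0,"rx":0,"ry":0,"rz":0},
  {"x":0,"y":0,"z":0,"rx":0,"ry":0,"rz":0},
  {"x":0,"y":0,"z":0,"rx":0,"ry":0,"rz":0},
  {"x":0,"y":0,"z":0,"rx":0,"ry":0,"rz":0},
], gripper=0.38)

```text
time_s: 45.8
tcp_pos: [418.3, 243.0, 30.5]
orientation: [-0.69, -0.156, 0.155, 0.69]
force: [-0.3, 0.7, 0.5]
finger_gap: 32.6
```

```bash
cat >> m.py <<'E'
def tube(c,z=44):
    P=cloud(c); im=cv2.cvtColor(c['img'],cv2.COLOR_RGB2HSV); m=(cv2.inRange(im,(45,90,50),(80,255,255))>0)&(np.hypot(P[...,0]-416,P[...,1]-240)<120)&(P[...,2]>36)
    v,u=np.nonzero(m); Q=np.array([[*inS(cast(c,a,b,z)),P[b,a,2]] for a,b in zip(u,v)])
    for lo in range(-110,110,20):
        b=Q[(Q[:,1]>=lo)&(Q[:,1]<lo+20)]
        if len(b)>12: print(lo,len(b),'x',np.percentile(b[:,0],[3,50,97]).round(1),b[:,1].min(),b[:,1].max(),'z',np.median(b[:,2]).round(1))
E
python3 - <<'E'
from m import *
s,_=st(); print(inS(s['tcp_pos']))
tube(cam('top'));tube(cam('scene'))
E
```

```text
45.8 [418.3 243.   30.5] gap 32.6 F [-0.3  0.7  0.5]
[[0.904, 0.001, -0.429], [0.429, 0.0, 0.904], [0.001, -1.0, 0.0]]
[ 0.392  0.231 -0.564  0.776  0.     1.52 ]
[4.1 1.6]
-110 35 x [-8.1  1.3 11.8] -104.0 -90.7 z 42.4
-90 48 x [-7.9  2.  12. ] -89.4 -70.8 z 42.5
-70 51 x [-9.   1.6 12.1] -69.5 -50.9 z 42.5
-50 52 x [-9.5  1.8 12.3] -49.6 -31.0 z 42.3
-30 37 x [-7.3  1.9 11.3] -29.7 -13.8 z 42.3
-110 22 x [-6.8  3.2 14.3] -107.6 -91.5 z 41.4
-90 26 x [-6.2  3.4 14.6] -89.4 -70.1 z 43.0
-70 23 x [-7.   4.5 15.2] -68.2 -51.8 z 42.3
-50 27 x [-7.1  4.4 14.4] -49.7 -30.4 z 42.4
-30 21 x [-6.8  3.6 15.2] -27.9 -11.7 z 40.9
-10 20 x [-9.3 -0.6 11.2] -9.4 9.5 z 41.6
50 16 x [-8.8  3.3 11.8] 54.2 67.0 z 41.5
70 26 x [-6.2  4.8 15.7] 70.0 89.6 z 42.4
```

servo_tool([
  {"x":0,"y":-5,"z":0,"rx":0,"ry":0,"rz":0},
  {"x":0,"y":-10,"z":0,"rx":0,"ry":0,"rz":0},
  {"x":0,"y":-30,"z":0,"rx":0,"ry":0,"rz":0},
  {"x":0,"y":-50,"z":0,"rx":0,"ry":0,"rz":0},
  {"x":0,"y":-50,"z":0,"rx":0,"ry":0,"rz":0},
  {"x":0,"y":-60,"z":0,"rx":0,"ry":0,"rz":0},
  {"x":0,"y":0,"z":0,"rx":0,"ry":0,"rz":0},
])

```text
time_s: 46.78
tcp_pos: [421.7, 244.4, 242.1]
orientation: [-0.689, -0.16, 0.151, 0.691]
force: [1.2, -0.7, 0.4]
finger_gap: 32.5
```

Run:
```python
from m import *
tube(cam('scene'))
p,ya=plan([(*S(245,0)[:2],230,2.016)],step=40)
```

```text
-110 22 x [-6.8  3.2 14.3] -107.6 -91.5 z 42.0
-90 24 x [-6.2  3.4 14.7] -89.4 -70.1 z 42.7
-70 24 x [-7.   4.1 15.1] -68.2 -51.8 z 43.2
-50 27 x [-7.1  2.9 14.4] -49.7 -30.4 z 43.4
-30 24 x [-6.7  5.1 15.8] -27.9 -11.7 z 43.0
-10 27 x [-7.3  3.5 14.6] -9.4 9.8 z 43.0
10 25 x [-6.7  5.  15. ] 10.0 28.9 z 42.0
30 21 x [-5.4  4.2 15.1] 31.7 48.0 z 43.1
50 20 x [-7.   3.6 14.3] 50.7 67.0 z 42.5
70 27 x [-6.2  5.6 15.7] 70.0 89.6 z 40.9
46.83 [419.9 243.7 239. ] gap 32.6 F [-0.6 -0.6  0.1]
[[0.903, 0.007, -0.429], [0.429, 0.003, 0.903], [0.007, -1.0, -0.0]]
[ 0.393  0.018 -0.312  1.233  0.     1.52 ]
tilt [ 0.007  0.003 -1.   ]
-> [636.6 345.1 230. ] 2.013 9
{"x":27,"y":1,"z":0,"rx":0,"ry":-0.17,"rz":0},{"x":26,"y":1,"z":-5,"rx":0,"ry":-0.18,"rz":0},{"x":25,"y":1,"z":-9,"rx":0,"ry":-0.17,"rz":0},{"x":23,"y":1,"z":-13,"rx":0,"ry":-0.18,"rz":0},{"x":20,"y":1,"z":-17,"rx":0,"ry":-0.17,"rz":0},{"x":17,"y":1,"z":-20,"rx":0,"ry":-0.18,"rz":0},{"x":13,"y":1,"z":-23,"rx":0,"ry":-0.17,"rz":0},{"x":9,"y":1,"z":-25,"rx":0,"ry":-0.18,"rz":0},{"x":4,"y":1,"z":-27,"rx":0,"ry":-0.17,"rz":0}
```

servo_tool([
  {"x":27,"y":1,"z":0,"rx":0,"ry":-0.17,"rz":0},
  {"x":26,"y":1,"z":-5,"rx":0,"ry":-0.18,"rz":0},
  {"x":25,"y":1,"z":-9,"rx":0,"ry":-0.17,"rz":0},
  {"x":23,"y":1,"z":-13,"rx":0,"ry":-0.18,"rz":0},
  {"x":20,"y":1,"z":-17,"rx":0,"ry":-0.17,"rz":0},
  {"x":17,"y":1,"z":-20,"rx":0,"ry":-0.18,"rz":0},
  {"x":13,"y":1,"z":-23,"rx":0,"ry":-0.17,"rz":0},
  {"x":9,"y":1,"z":-25,"rx":0,"ry":-0.18,"rz":0},
  {"x":4,"y":1,"z":-27,"rx":0,"ry":-0.17,"rz":0},
  {"x":0,"y":0,"z":0,"rx":0,"ry":0,"rz":0},
], gripper=0)

```text
time_s: 48.08
tcp_pos: [634.7, 344.1, 223.7]
orientation: [-0.378, -0.596, 0.598, 0.379]
force: [-0.3, 0.6, -0.1]
finger_gap: -0.3
```

Run:
```python
from m import *
s,_=st();print(inS(s['tcp_pos']))
p,ya=plan([(*S(243,0)[:2],123,2.016)],step=40)
```

```text
48.08 [634.7 344.1 223.7] gap -0.3 F [-0.3  0.6 -0.1]
[[-0.427, -0.003, -0.904], [0.904, -0.001, -0.427], [0.0, -1.0, 0.003]]
[ 0.407  0.456  0.211  1.329 -0.    -0.034]
[243.   -0.3]
48.08 [634.7 344.1 223.7] gap -0.3 F [-0.3  0.6 -0.1]
[[-0.427, -0.003, -0.904], [0.904, -0.001, -0.427], [0.0, -1.0, 0.003]]
[ 0.407  0.456  0.211  1.329 -0.    -0.034]
tilt [-0.003 -0.001 -1.   ]
-> [634.7 344.1 122.7] 2.012 3
{"x":0,"y":34,"z":0,"rx":0,"ry":0,"rz":0},{"x":0,"y":33,"z":0,"rx":0,"ry":0,"rz":0},{"x":0,"y":34,"z":0,"rx":0,"ry":0,"rz":0}
```

servo_tool([
  {"x":0,"y":34,"z":0,"rx":0,"ry":0,"rz":0},
  {"x":0,"y":34,"z":0,"rx":0,"ry":0,"rz":0},
  {"x":0,"y":34,"z":0,"rx":0,"ry":0,"rz":0},
  {"x":0,"y":0,"z":9,"rx":0,"ry":0,"rz":0},
  {"x":0,"y":0,"z":9,"rx":0,"ry":0,"rz":0},
  {"x":0,"y":0,"z":9,"rx":0,"ry":0,"rz":0},
  {"x":0,"y":0,"z":9,"rx":0,"ry":0,"rz":0},
  {"x":0,"y":0,"z":9,"rx":0,"ry":0,"rz":0},
  {"x":0,"y":-3,"z":9,"rx":0,"ry":0,"rz":0},
  {"x":0,"y":-3,"z":9,"rx":0,"ry":0,"rz":0},
])

```text
time_s: 49.32
tcp_pos: [586.0, 320.8, 138.8]
orientation: [0.383, 0.604, -0.591, -0.374]
force: [3.6, 2.2, 3.8]
finger_gap: 0.2
```

servo_tool([
  {"x":0,"y":-3,"z":9,"rx":0,"ry":0,"rz":0},
  {"x":0,"y":-3,"z":9,"rx":0,"ry":0,"rz":0},
  {"x":0,"y":-3,"z":9,"rx":0,"ry":0,"rz":0},
  {"x":0,"y":-2,"z":9,"rx":0,"ry":0,"rz":0},
  {"x":0,"y":0,"z":8,"rx":0,"ry":0,"rz":0},
  {"x":0,"y":0,"z":0,"rx":0,"ry":0,"rz":0},
])

```text
time_s: 50.08
tcp_pos: [537.4, 298.2, 142.6]
orientation: [0.378, 0.598, -0.597, -0.378]
force: [-0.8, 0.6, 8.8]
finger_gap: 0.4
```

Run:
```python
from m import *
s,_=st();print(inS(s['tcp_pos'])); c=cam('scene'); tube(c)
P=cloud(c); im=c['img'].astype(int); m=(im[...,0]>90)&(im[...,0]-im[...,1]>60)&(im[...,0]-im[...,2]>60)&(P[...,2]>60)
q=P[m]; q=q[np.hypot(q[:,0]-500,q[:,1]-290)<150]; print(len(q), [(inS(a),a[2].round()) for a in (q[q[:,2].argmax()],np.median(q,0))])
save(c,'l1.png',(250,110,370,210),5)
```

```text
50.08 [537.4 298.2 142.6] gap 0.4 F [-0.8  0.6  8.8]
[[-0.428, 0.001, -0.904], [0.904, 0.0, -0.428], [-0.0, -1.0, -0.001]]
[ 0.402  0.316 -0.167  1.087 -0.    -0.041]
[135.4   0.2]
-110 21 x [-6.8  2.4 13.1] -107.6 -91.5 z 41.8
-90 26 x [-6.2  3.4 14.6] -89.4 -70.1 z 42.6
-70 23 x [-7.   4.5 15.2] -68.2 -51.8 z 41.3
-50 27 x [-7.1  2.9 13.6] -49.7 -30.4 z 42.3
-30 25 x [-6.6  4.3 15.8] -27.9 -11.7 z 40.4
-10 13 x [-4.9  7.3 14.8] -9.4 3.6 z 42.3
30 22 x [-6.4  3.8 15.1] 31.7 48.0 z 44.7
50 23 x [-6.9  4.1 14.3] 50.7 67.0 z 42.0
70 27 x [-6.2  5.6 15.7] 70.0 89.6 z 42.4
2 [(array([140.2, -39.8]), np.float64(233.0)), (array([128., -23.]), np.float64(206.0))]
```

View pics/l1.png

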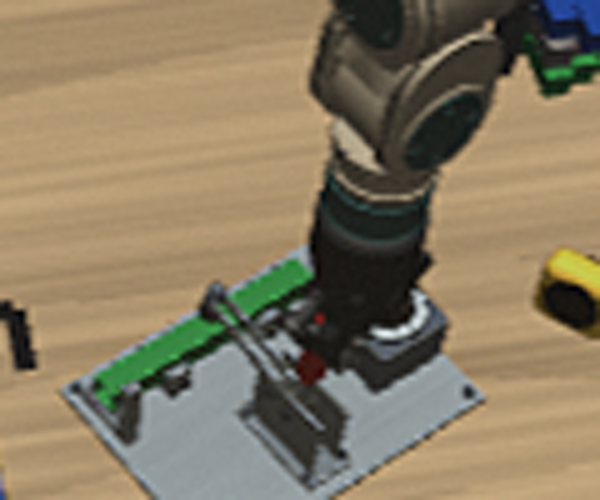

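servo_tool([
  {"x":0,"y":0,"z":8,"rx":0,"ry":0,"rz":0},
  {"x":0,"y":0,"z":8,"rx":0,"ry":0,"rz":0},
  {"x":0,"y":0,"z":6,"rx":0,"ry":0,"rz":0},
  {"x":0,"y":0,"z":6,"rx":0,"ry":0,"rz":0},
  {"x":0,"y":0,"z":0,"rx":0,"ry":0,"rz":0},
])

```text
time_s: 50.75
tcp_pos: [510.8, 285.7, 140.4]
orientation: [-0.378, -0.597, 0.598, 0.379]
force: [1.7, -0.2, 1.3]
finger_gap: 0.1
```

Run:
```python
from m import *
s,_=st();print(inS(s['tcp_pos']),inS(np.array(s['force'][:2])+S(0,0)[:2]))
```

```text
50.75 [510.8 285.7 140.4] gap 0.1 F [ 1.7 -0.2  1.3]
[[-0.428, -0.003, -0.904], [0.904, -0.001, -0.428], [0.0, -1.0, 0.003]]
[ 0.4    0.271 -0.233  1.07  -0.    -0.043]
[106.    0.4] [ 1.5 -0.9]
```

servo_tool([
  {"x":0,"y":0,"z":4,"rx":0,"ry":0,"rz":0},
  {"x":0,"y":0,"z":4,"rx":0,"ry":0,"rz":0},
  {"x":0,"y":0,"z":0,"rx":0,"ry":0,"rz":0},
])

```text
time_s: 51.12
tcp_pos: [503.5, 282.3, 140.3]
orientation: [-0.377, -0.596, 0.599, 0.379]
force: [-0.2, 0.6, -0.1]
finger_gap: 0.2
```

Run:
```python
from m import *
s,_=st();print(inS(s['tcp_pos']),inS(np.array(s['force'][:2])+S(0,0)[:2]))
```

```text
51.12 [503.5 282.3 140.3] gap 0.2 F [-0.2  0.6 -0.1]
[[-0.428, -0.003, -0.904], [0.904, -0.001, -0.428], [0.0, -1.0, 0.004]]
[ 0.399  0.258 -0.25   1.066  0.    -0.043]
[97.9  0.5] [0.1 0.6]
```

servo_tool([
  {"x":0,"y":0,"z":3,"rx":0,"ry":0,"rz":0},
  {"x":0,"y":0,"z":3,"rx":0,"ry":0,"rz":0},
  {"x":0,"y":0,"z":0,"rx":0,"ry":0,"rz":0},
])

```text
time_s: 51.5
tcp_pos: [499.5, 280.3, 141.3]
orientation: [-0.378, -0.597, 0.598, 0.378]
force: [0.5, 0.2, 0.2]
finger_gap: -0.3
```

servo_tool([
  {"x":0,"y":0,"z":3,"rx":0,"ry":0,"rz":0},
  {"x":0,"y":0,"z":2,"rx":0,"ry":0,"rz":0},
  {"x":0,"y":0,"z":0,"rx":0,"ry":0,"rz":0},
])

```text
time_s: 51.88
tcp_pos: [498.5, 279.8, 142.6]
orientation: [0.38, 0.6, -0.595, -0.377]
force: [5.4, 2.8, -2.1]
finger_gap: 0.2
```

Run:
```python
from m import *
s,_=st();print(inS(s['tcp_pos']),inS(np.array(s['force'][:2])+S(0,0)[:2]))
c=cam('scene'); save(c,'l2.png',(250,110,370,210),5)
```

```text
51.88 [498.5 279.8 142.6] gap 0.2 F [ 5.4  2.8 -2.1]
[[-0.428, 0.007, -0.904], [0.904, 0.003, -0.428], [0.0, -1.0, -0.008]]
[ 0.398  0.239 -0.27   1.054  0.    -0.044]
[92.3  0.3] [6.1 0.2]
```

View pics/l2.png

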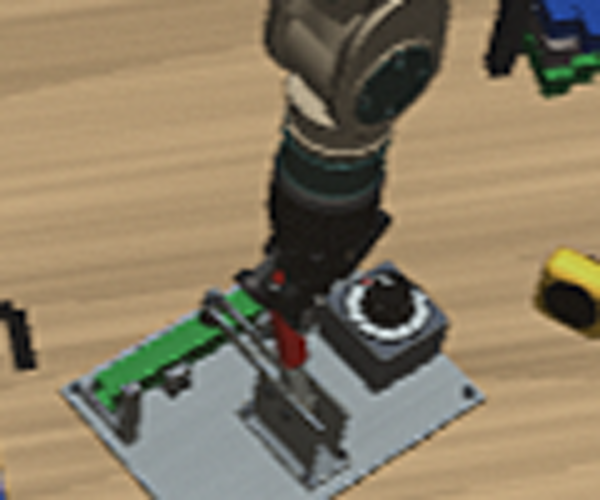

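servo_tool([
  {"x":0,"y":0,"z":3,"rx":0,"ry":0,"rz":0},
  {"x":0,"y":0,"z":3,"rx":0,"ry":0,"rz":0},
  {"x":0,"y":0,"z":0,"rx":0,"ry":0,"rz":0},
])

```text
time_s: 52.3
tcp_pos: [497.7, 279.2, 144.4]
orientation: [0.382, 0.603, -0.592, -0.375]
force: [12.9, 5.7, -3.2]
finger_gap: -0.1
```

servo_tool([
  {"x":0,"y":0,"z":3,"rx":0,"ry":0,"rz":0},
  {"x":0,"y":0,"z":3,"rx":0,"ry":0,"rz":0},
  {"x":0,"y":0,"z":0,"rx":0,"ry":0,"rz":0},
])

```text
time_s: 52.68
tcp_pos: [496.9, 278.7, 146.2]
orientation: [0.383, 0.606, -0.589, -0.373]
force: [20.3, 10.9, -5.0]
finger_gap: 0.0
```

Run:
```python
from m import *
s,_=st();print(inS(s['tcp_pos']),inS(np.array(s['force'][:2])+S(0,0)[:2]))
```

```text
52.67 [496.9 278.7 146.2] gap 0.0 F [20.3 10.9 -5. ]
[[-0.428, 0.025, -0.904], [0.904, 0.012, -0.428], [0.0, -1.0, -0.028]]
[ 0.397  0.22  -0.287  1.036  0.002 -0.045]
[90.4  0.1] [23.   1.1]
```

servo_tool([
  {"x":0,"y":0,"z":-12,"rx":0,"ry":0,"rz":0},
  {"x":0,"y":0,"z":-12,"rx":0,"ry":0,"rz":0},
  {"x":0,"y":0,"z":-12,"rx":0,"ry":0,"rz":0},
  {"x":0,"y":-40,"z":-10,"rx":0,"ry":0,"rz":0},
  {"x":0,"y":-50,"z":0,"rx":0,"ry":0,"rz":0},
  {"x":0,"y":-50,"z":0,"rx":0,"ry":0,"rz":0},
  {"x":-55,"y":0,"z":0,"rx":0,"ry":0,"rz":0},
  {"x":-55,"y":0,"z":0,"rx":0,"ry":0,"rz":0},
  {"x":-55,"y":0,"z":0,"rx":0,"ry":0,"rz":0},
  {"x":-55,"y":0,"z":0,"rx":0,"ry":0,"rz":0},
])

```text
time_s: 53.92
tcp_pos: [620.3, 92.5, 280.6]
orientation: [-0.378, -0.597, 0.598, 0.379]
force: [0.7, -0.2, 0.3]
finger_gap: -0.4
```

Run:
```python
from m import *
s,_=st()
c=cam('scene'); greens(c); tube(c); crate(c)
P=cloud(c); im=c['img'].astype(int); m=(im[...,0]>90)&(im[...,0]-im[...,1]>60)&(im[...,0]-im[...,2]>60)&(P[...,2]>60)
q=P[m]; q=q[np.hypot(q[:,0]-500,q[:,1]-290)<150]; print(len(q), [(inS(a),a[2].round()) for a in (q[q[:,2].argmax()],np.median(q,0))])
t=cam('top'); greens(t)
o=dict(np.load('scene0.npz')); print('handle end px expected',proj(c,S(61.3,0,172)))
save(c,'f1.png',(60,80,360,305),2.6)
```

```text
53.92 [620.3  92.5 280.6] gap -0.4 F [ 0.7 -0.2  0.3]
[[-0.428, -0.002, -0.904], [0.904, -0.0, -0.428], [0.001, -1.0, 0.002]]
[ 0.045  0.262  0.057  1.368  0.    -0.398]
px [28.  4.] ctr [-916.9 -890.7] ztop 31.5 size [293.  19.] yaw 1.572
px [364. 123.] ctr [225.4 591.8] ztop 61.2 size [56. 17.] yaw 1.89
px [300. 169.] ctr [404.4 273.1] ztop 45.6 size [33. 26.] yaw 2.022
px [281. 181.] ctr [445.1 188.2] ztop 45.1 size [118.  31.] yaw 2.082
px [158. 177.] ctr [ 337.8 -283.1] ztop 25.0 size [35. 34.] yaw 1.401
px [213. 192.] ctr [435.4 -78.4] ztop 29.1 size [117.  24.] yaw 1.573
px [214. 207.] ctr [506.8 -79.7] ztop 29.8 size [118.  24.] yaw 1.569
px [304. 237.] ctr [685.9 222.8] ztop 24.7 size [29. 23.] yaw 2.626
px [161. 264.] ctr [ 706.3 -292.2] ztop 25.5 size [21. 38.] yaw -0.065
px [ 98. 341.] ctr [ 937.9 -506.2] ztop 17.2 size [294.   4.] yaw 1.635
-90 26 x [-6.2  3.4 14.6] -89.4 -70.1 z 42.7
-70 23 x [-7.   4.5 15.2] -68.2 -51.8 z 42.5
-50 26 x [-7.1  4.8 15.3] -49.7 -30.4 z 41.0
-30 23 x [-6.7  4.3 15.9] -27.9 -11.7 z 41.2
10 16 x [-5.5  6.8 15.2] 10.0 28.9 z 45.4
30 22 x [-6.4  3.8 13.9] 31.7 47.8 z 42.2
70 14 x [-5.1  7.1 15.7] 76.7 89.6 z 40.0
crate rim ((473.3112487792969, -92.59771728515625), (286.0321960449219, 193.5139617919922), 89.60919952392578) [[376.0, -235.0], [569.0, -236.0], [571.0, 50.0], [378.0, 51.0]]
66 [(array([68. , -7.9]), np.float64(176.0)), (array([80.4, -3.6]), np.float64(148.0))]
px [365. 156.] ctr [ 696.1 -275.9] ztop 25.3 size [47. 20.] yaw -1.092
px [302. 219.] ctr [507.2 -77.6] ztop 29.0 size [115.  21.] yaw -1.599
px [303. 243.] ctr [436.7 -76.7] ztop 28.6 size [118.  22.] yaw -1.563
px [181. 261.] ctr [394.7 286.1] ztop 44.9 size [79. 24.] yaw -1.136
px [372. 277.] ctr [ 329.7 -279.5] ztop 24.0 size [22. 39.] yaw -1.841
px [ 79. 323.] ctr [223.8 588.5] ztop 58.4 size [41. 15.] yaw -1.434
handle end px expected [305.4175266  163.39606894]
```

View pics/f1.png

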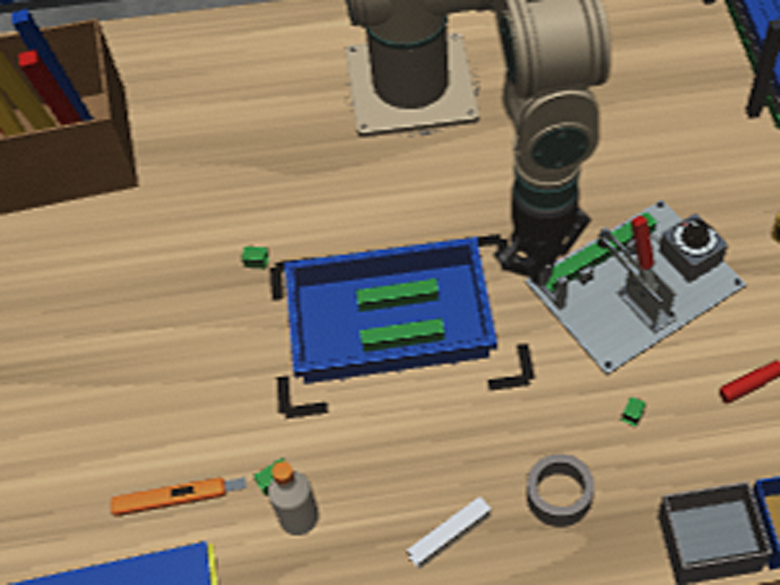

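Run:
```python
from m import *
for c in (dict(np.load('scene0.npz')),cam('scene')):
    im=c['img'].astype(int); m=(im[...,0]>90)&(im[...,0]-im[...,1]>60)&(im[...,0]-im[...,2]>60); m[:,:280]=0;m[:,335:]=0;m[:140]=0;m[190:]=0
    v,u=np.nonzero(m); print(len(u),u.mean().round(2),v.mean().round(2),u.min(),u.max(),v.min(),v.max())
```

```text
65 307.12 171.29 303 310 163 182
66 307.35 171.36 303 323 163 182
```

Handle matches its locked picture to within a quarter pixel. Handing in.

```bash
python3 -c "
from station import ctrl
print(ctrl.finish_job())"
```

```text
the job is handed in; nothing more can be done
None
```

The changeover is done and handed in at about 54 s of the 210 s allowed. No verdict came back, so what follows rests on my own checks.

- **Crate:** I dragged it by its far lip, flat on the bench. It measures (472, −93) mm against a bay centre of about (473, −81), square to within 0.01 rad and inside the tape corners. It sits about 11 mm off centre in y.
- **Finished lengths:** I threw the clamp open to its stop. Only one 120 mm length was out on the bench, so the crate now holds two, cut0 and that one, both flat. All three offcuts are where they started. The white look-alike looks untouched in the last picture.
- **Counter knob:** I turned it back until the wrist torque jumped at the stop. In the top view the pointer and white line both point at zero, to within about 2°.
- **Long tube:** It lies on both rests against the fence. Its measured position matches the old clamped piece to within about 1 mm. It is roughly 8 mm off centre along its length, still under the pad.
- **Clamp:** The handle was pushed home to a hard stop at about 23 N. In the last picture it matches its original locked position to about a quarter of a pixel.

**What went wrong on the way:** my first slide towards the fence stalled about 3 mm short, because I was pressing the tube down on the rests at about 24 N. I raised it 2 mm, pushed it to the fence at about 5 N, and then lowered and released it.

**What I did not check:** I never measured the other tools, only saw the bottle, knife, tape roll and screwdriver undisturbed in the last picture. The yellow tape measure is mostly out of that view.

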